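Seat a slotted drive sleeve on the check fixture's spindle and close the toggle clamp

TASK

Load the slotted steel sleeve (the shorter one with slots in its lower end, not the plain bushing) slots down onto the spindle of the check fixture: turn it under a light push until the slots drop over the two drive dogs, and feel that it sits fully down on the spindle's face, never loading sleeve or fixture with more than 60 N. Only then push the toggle clamp's handle down until it is fully closed and the pad holds the sleeve, and let go. Leave the other things where they are.

Things in the scene. Friction and masses are not known exactly. Their poses are not given: they have to be found in the camera images.
- sleeve: the slotted drive sleeve: plain steel tube, 52 mm outside, 36 mm bore, 60 mm tall, about 0.3 kg, standing upright on the bench. Four slots 11 mm wide and 10 mm deep are cut through the wall at its lower end, 90 deg apart, one on its x axis. Origin at the centre of its lower end, z up its axis.
- sleeve_center (a point): centre of the slotted sleeve, on its axis, 30 mm above its lower end; axes as the sleeve's.
- fixture: the check fixture, fixed to the bench: dark base plate 104 x 200 x 14 mm with the spindle near its -y end and a toggle clamp at its +y end. Origin on the bench right under the spindle axis; y points from the spindle to the clamp, z up. The clamp's cheeks stand 63 mm from the spindle axis and 136 mm high; open, the clamp reaches 0.24 m above the bench, 60 mm or more from the spindle axis.
- seat (a point): centre of the spindle's flat face (60 mm wide, 40 mm above the bench), on the spindle axis; axes as the fixture's. Two opposite drive dogs, 7 mm wide and 8 mm high, stand on the face beside the pilot: a sleeve turned wrong rests on them, 8 mm too high. Fully seated, the sleeve's centre is 30 mm above this point.
- pilot_tip (a point): tip of the round pilot on the spindle axis, 35 mm above the face; 33.4 mm thick, coned over its top 9 mm, it enters the sleeve's bore. The spindle with its dogs is braked (holds 0.6 N m) and stands at any angle the last part left: turning the sleeve by at most 90 deg brings slots over both dogs, with 2 mm play each side if the sleeve is centred.
- clamp_bar: steel clamp bar, carrying at its free end, over the spindle when closed, a sprung pad with a 47 mm rubber face. Origin on its pivot, 85 mm from the spindle axis (fixture +y) and 112 mm above the bench. It is moved by the handle through a link: open it stands up, closed it lies level over the sleeve.
- clamp_handle (a joint): handle of the toggle clamp: 0 = fully open (grip points 60 deg up and away from the spindle, as at the start), grows as the handle is pushed down, dead centre at 1.05 rad, stop at 1.09 rad = fully closed, grip level. It stays where it is left; about 3 to 12 N across the grip moves it.
- handle_pivot (a point): axis of the handle (along fixture x), 131 mm from the spindle axis in fixture +y and 126 mm above the bench; axes as the fixture's.
- handle_grip (a point): point in the middle of the black grip, 100 mm from the handle's axis; the grip is 20 mm wide, 16 mm thick and 82 mm long, 43 to 125 mm from that axis. Its y axis runs along the grip away from the pivot; its z axis leaves the grip's upper face, the one to push.
- plain_bushing_center (a point): centre of a plain steel bushing, 52 mm thick and 75 mm tall, without slots: not to be moved.
- micrometer: micrometer lying on the bench: not to be moved.
- caliper: caliper lying on the bench: not to be moved.
- marker: marker pen lying on the bench: not to be moved.
Not all that is in view belongs to the job. Leave any red look-alike of the sleeve alone.

How it is judged:
On the way:
1. the sleeve sits fully down on the spindle, clamp still open (z of sleeve_center in the frame of seat below 0.0315 m and horizontal distance between sleeve_center and seat below 0.003 m and angle between sleeve_center's own z axis and vertical below 0.05 rad and value of joint clamp_handle below 0.4 rad), for 0.2 s.
At the end, for the whole second after the job is handed in: Sleeve upright on the spindle, centre within 1.5 mm of its seated height and 3 mm of the axis, at rest; clamp handle at 1.02 rad or more with the pad pressing on the sleeve (over 3 N); robot clear (z of sleeve_center in the frame of seat below 0.0315 m and horizontal distance between sleeve_center and seat below 0.003 m and angle between sleeve_center's own z axis and vertical below 0.05 rad and value of joint clamp_handle above 1.02 rad and contact force between clamp_bar and sleeve above 3 N and linear speed of sleeve below 0.02 m/s); the robot touches nothing.
It fails at once if the clamp pad bears on a sleeve that is not fully down (contact force between clamp_bar and sleeve above 3 N and z of sleeve_center in the frame of seat above 0.033 m).
It fails at once if more than 60 N between the sleeve and the fixture with its clamp (contact force between sleeve and fixture above 60 N).
It fails at once if more than 60 N from the robot on the fixture or its clamp (contact force between any of the fingers, the arm and fixture above 60 N).
It fails at once if the plain bushing is moved by more than 20 mm (distance of plain_bushing_center from where it was at the start of the episode above 0.02 m).
It fails at once if micrometer, caliper or marker is moved by more than 20 mm (distance of any of micrometer, caliper, marker from where it was at the start of the episode above 0.02 m).
It also fails if it takes over 72 s, if anything falls off the work surface, if the arm or the gripper's body presses on something with over 40 N, if the wrist force passes 120 N, or if a joint passes its speed limit or range.

ROBOT

A 6-joint arm with a two-finger parallel gripper is mounted at the origin on a cart in front of the work surface, level with it; the furniture and walls round the work are solid. World frame = base frame: x ahead of the robot, y to its left, z up, the work surface at z = 0. Lengths are in m, angles in rad, forces in N, time in s.
With the tool pointing down it reaches from about 0.325 to 0.775 m from the base axis. Payload 9.3 kg.
Tool frame: the origin (TCP) lies at the very end of the fingers, on their centre line; the grasp point (between the pads) lies 19 mm behind it; z points along the fingers, x is the direction in which the jaws open and shut, and the axes are right-handed (so a half turn about z gives the same grasp; the last joint's range is limited). The gripper opens to 85 mm and grips with 20 to 120 N. Pads are 22 mm wide; open, the fingers measure 114 mm over their backs; the gripper's body (76 mm by 85 mm) begins 54 mm behind the grasp point. The pads swing forward as they close: fully open they stand 13 mm farther back than shut.
Start: joints at [-1.486, 0.259, 0.021, 1.334, 0, 1.418], TCP at [0.13, -0.535, 0.203] pointing down, gripper open.
Joint ranges: [-3.04, 3.04], [-0.91, 1.82], [-1.04, 1.36], [-1.92, 1.95], [-1.52, 1.45], [-3.14, 3.14]. Speed limits (rad/s): [2.22, 2.22, 2.79, 3.14, 3.14, 3.14].

INTERFACE

Orientations are given as a 3x3 rotation matrix whose columns are the frame's x, y, z axes.
In Python, from cell import read_state, get_image, camera_model, sign_off gives the robot as it stands.
- The arm moves only by the tool arm_command, never from a script. Its argument "deltas" is a list of rows, each a list of 5 numbers: the closure, from -1 (fully open) to 1 (shut), so that 0 is half open, then the shift along the tool's x, y, z in units of 0.1 m (1.0 is 0.1 m), then the turn about the tool's z in units of 2 rad (1.0 is 2 rad). A call has 1 to 8 rows; each row shifts and turns the pose as measured when the row begins, along the tool's axes as they then stand; what a row does not reach is not made up. A row lasts 1/10 s, in which the tool goes at most 50 mm and 8.59 degrees, less where a joint would pass 70% of its speed; a pose out of reach is approached as far as the arm can. A call with a number of a shift or a turn outside -1 to 1 is refused whole. A call with a gripper value outside its range is refused whole. The fingers move at their own pace and stop on an object; the grip force is fixed at half the most. Time passes only in rows, so rows that do not move let the fingers close. It gives the time, the measured TCP pose, the force and the opening at its end, in the units of the state.
- read_state(): the state, without advancing time (a new reading comes with each control period).
- get_image(name): name is "side" or "top" or "wrist"; returns the picture (480x640x3 uint8, red, green, blue); there is no depth.
- camera_model(name): a dict with "fx", "fy", "cx", "cy" (pixels), "R" (3x3) and "t" (3): a world point X has camera coordinates R X + t. Camera axes: x right, y down, z forward; pixel columns grow to the right and rows downward; lengths in m; the calibration is good to about 2 mm. The wrist camera is an equidistant fisheye: a pixel r from the principal point sees the ray r / f radians off the axis. A picture is of the moment at which its call begins: read the wrist's pose just before it. camera_model takes no time and is no camera call; for the wrist camera it gives the pose at the moment of the call.
- sign_off(): hands the job in, once; it reports no verdict.
The state is a dict: "t": time; "q": joint angles; "qvel": joint speeds; "effort": joint torques, N m; "position": TCP position; "tool_rot": TCP orientation; "wrist_force": force on the tool from outside, world axes, zero at the start; "ft_torque": the same for the moment, N m; "finger_gap": opening from 0.0 (shut) to 1.0 (fully open).
Only numpy, scipy, OpenCV 4.12 (cv2) and the standard library are available. Lean on these libraries where they do the work, as an engineer would, in place of code of your own. Each camera call takes 0.05 s, during which the arm holds its last target.

## Working session

There is one attempt and no reset: what is moved stays moved. The work goes in short steps, Python scripts to look and compute and a tool call to move; the robot and the scene stay as the last step left them, time stands still between calls to the robot, and variables do not carry over. Pictures are saved under pics/ and viewed, and the job is handed in when it is done.

Besides the shell and the picture viewer there is one more tool, called after "Call:" as name([rows], argument=value, ...), one row to a line, values as JSON. arm_command: Moves the arm, as the interface text tells. Shifts and turns lie within -1 to 1; 1 stands for 0.1 m of shift or 2 rad of turn. Its arguments: {"type":"object","properties":{"deltas":{"type":"array"}},"required":["deltas"]}

```bash
mkdir -p pics; cat > h.py <<'E'
import numpy as np, cv2
from cell import read_state, get_image, camera_model, sign_off
def snap(name,fn):
    m=camera_model(name); im=get_image(name); cv2.imwrite('pics/'+fn,im[:,:,::-1]); return im,m
def ray(m,u,v,fish=False):
    R=np.array(m['R']);t=np.array(m['t']);o=-R.T@t
    x=(u-m['cx'])/m['fx'];y=(v-m['cy'])/m['fy']
    if fish:
        r=np.hypot(x,y); d=np.array([0,0,1.]) if r<1e-9 else np.array([np.sin(r)*x/r,np.sin(r)*y/r,np.cos(r)])
    else: d=np.array([x,y,1.])
    d=R.T@d; return o,d/np.linalg.norm(d)
def onz(m,u,v,z,fish=False):
    o,d=ray(m,u,v,fish); return o+d*(z-o[2])/d[2]
def proj(m,X,fish=False):
    p=np.array(m['R'])@np.array(X)+np.array(m['t'])
    if fish:
        r=np.hypot(p[0],p[1]);th=np.arctan2(r,p[2]);return m['cx']+m['fx']*th*p[0]/r,m['cy']+m['fy']*th*p[1]/r
    return m['cx']+m['fx']*p[0]/p[2],m['cy']+m['fy']*p[1]/p[2]
E
python3 - <<'E'
from h import *
for n in ['side','top','wrist']:
    im,m=snap(n,n+'0.png'); print(n,m['fx'],m['cx'],m['cy'],'cam',-np.array(m['R']).T@np.array(m['t']),np.array(m['R']).round(2).tolist())
s=read_state(); print({k:np.round(v,3).tolist() for k,v in s.items()})
E
```

```text
side 513.9077285428706 322.89594297794144 238.5907031343823 cam [0.13897211 0.7871851  0.74997745] [[-0.89, -0.45, -0.02], [-0.22, 0.48, -0.85], [0.39, -0.75, -0.53]]
top 613.0796318456066 321.25676229094273 240.04596217471206 cam [ 0.35748483 -0.05931545  1.56450196] [[-0.01, -1.0, 0.01], [-0.99, 0.01, -0.15], [0.15, -0.01, -0.99]]
wrist 371.64829954431775 323.2813686166904 243.6168535640403 cam [ 0.21006312 -0.5149309   0.37365325] [[0.24, -0.97, 0.0], [-0.92, -0.22, 0.32], [-0.31, -0.08, -0.95]]
{'t': 0.15, 'q': [-1.486, 0.259, 0.021, 1.334, -0.0, 1.418], 'qvel': [-0.002, -0.001, 0.001, 0.001, 0.0, 0.001], 'effort': [0.003, -55.597, 34.466, 0.011, -0.0, 0.0], 'position': [0.13, -0.534, 0.203], 'tool_rot': [[0.236, -0.972, -0.0], [-0.972, -0.236, 0.001], [-0.001, -0.0, -1.0]], 'wrist_force': [0.251, 0.168, 0.852], 'ft_torque': [-0.011, 0.025, 0.012], 'finger_gap': 1.002}
```

View pics/side0.png

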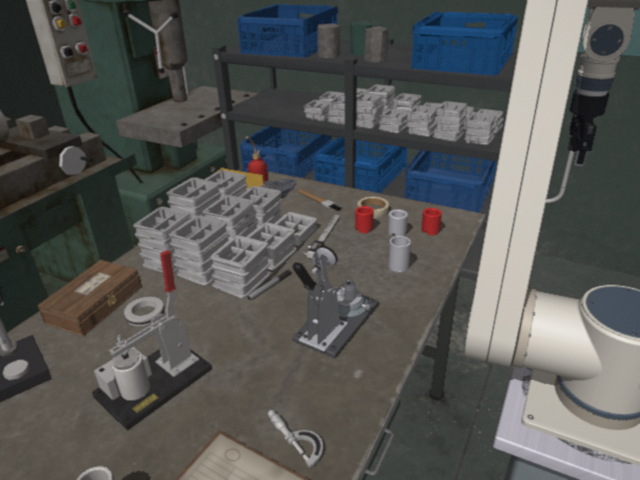

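View pics/top0.png

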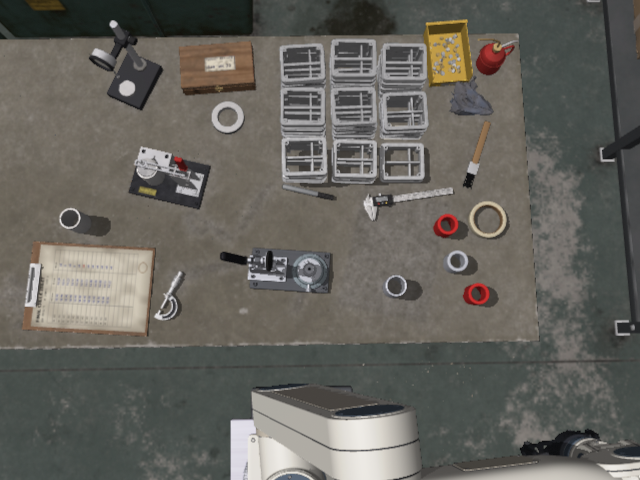

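View pics/wrist0.png

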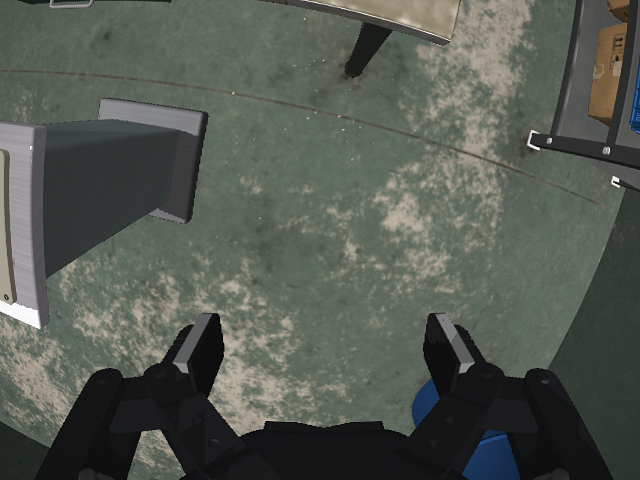

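The candidates for the sleeve in the top view are grey tubes at (457,262), (396,287) and (70,220), plus red look-alikes at (446,226) and (476,294). The fixture is at about (290,270) with its clamp open. I'll enlarge the tubes and measure them.

```bash
python3 - <<'E'
from h import *
T=cv2.imread('pics/top0.png');S=cv2.imread('pics/side0.png')
a=cv2.resize(T[200:320,370:520],(800,600)[:2] and (600,480),interpolation=cv2.INTER_CUBIC)
b=cv2.resize(S[195:285,345:455],(587,480),interpolation=cv2.INTER_CUBIC)
cv2.imwrite('pics/c1.png',cv2.resize(np.hstack([a,b]),(800,324)))
c=cv2.resize(T[235:305,210:340],(800,430),interpolation=cv2.INTER_CUBIC); cv2.imwrite('pics/c2.png',c)
m=camera_model('top')
for n,u,v,z in [('A',457,262,.06),('B',396,287,.075),('C',70,220,.07),('fix spindle',310,269,.075),('grip',234,257,.2)]: print(n,onz(m,u,v,z).round(4))
ms=camera_model('side')
for p in [(457,262,.06),(396,287,.075),(70,220,.07)]:
    X=onz(m,*p); print(proj(ms,X), proj(ms,[X[0],X[1],0]))
E
```

```text
A [ 0.5261 -0.4058  0.06  ]
B [ 0.4653 -0.251   0.075 ]
C [0.6426 0.5493 0.07  ]
fix spindle [ 0.5122 -0.0425  0.075 ]
grip [0.5286 0.126  0.2   ]
(np.float64(398.0126887689152), np.float64(213.74462872381056)) (np.float64(396.86393051597446), np.float64(232.41830731192937))
(np.float64(400.4255683160682), np.float64(241.09640512051936)) (np.float64(398.7620623868021), np.float64(266.1281491051686))
(np.float64(94.15437977994904), np.float64(486.3268260432409)) (np.float64(106.12542957054652), np.float64(514.1668340106361))
```

View pics/c1.png

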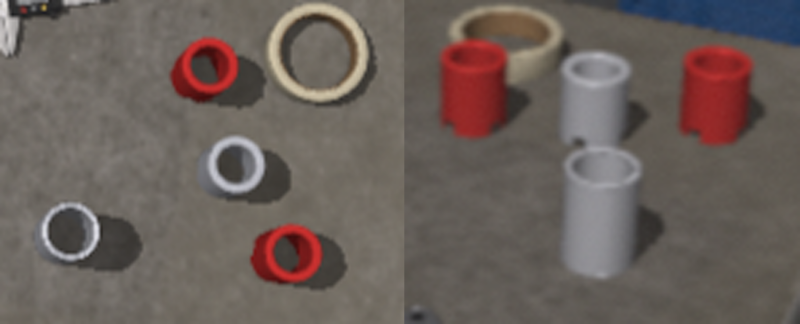

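View pics/c2.png

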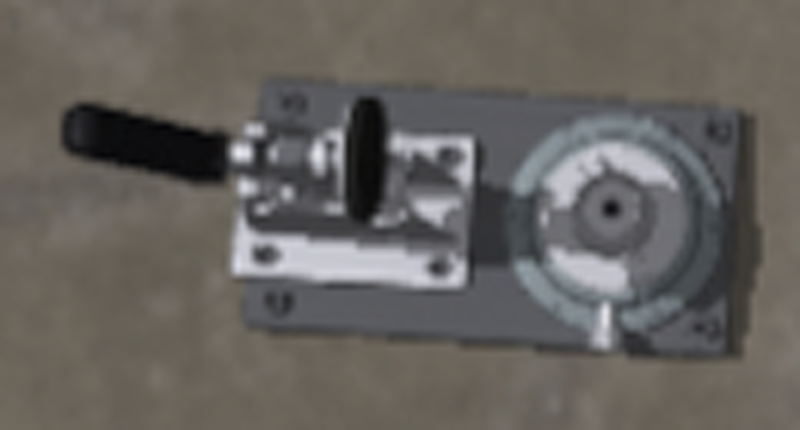

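The sleeve is the grey tube at top (457,262), side (398,220). It is shorter, and the crop shows a slot at its lower end. (396,287) is the taller plain bushing and the red ones are look-alikes. Next I move the wrist camera over the sleeve.

Call:
arm_command([
  [-1,-0.04,-0.47,0,0],
  [-1,-0.04,-0.47,0,0],
  [-1,-0.04,-0.47,0,0],
  [-1,-0.04,-0.47,0,0],
  [-1,-0.04,-0.47,0,0],
  [-1,-0.04,-0.47,0,0],
  [-1,-0.04,-0.47,0,0],
  [-1,-0.04,-0.47,0,0],
])

```text
t: 0.95
position: [0.4947, -0.4139, 0.2002]
tool_rot: [[0.224, -0.975, -0.003], [-0.975, -0.224, 0.003], [-0.004, 0.002, -1.0]]
wrist_force: [0.4, -1.0, -0.0]
finger_gap: 1.005
```

```bash
python3 - <<'E'
from h import *
s=read_state(); print(s['t'],s['position'],s['tool_rot'],s['qvel'])
im,m=snap('wrist','w1.png'); print(proj(m,[.5261,-.4058,.06],True),proj(m,[.5261,-.4058,.0],True))
E
```

```text
0.95 [ 0.49473182 -0.41392231  0.20015945] [[ 0.22387227 -0.97461519 -0.0025377 ]
 [-0.97461201 -0.22387952  0.00306519]
 [-0.00355551  0.00178706 -0.99999208]] [7.18921905e-01 4.50855828e-01 7.06906617e-01 2.53749991e-01
 5.23759365e-04 7.17506316e-01]
(np.float64(322.1867003784516), np.float64(181.27229771051807)) (np.float64(322.48069000189656), np.float64(171.68528111442618))
```

View pics/w1.png

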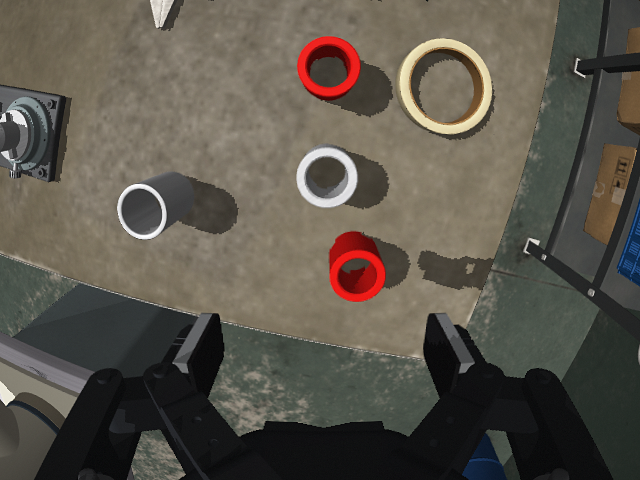

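```bash
python3 - <<'E'
from h import *
s=read_state(); print(s['t'],s['position'],s['qvel'].round(3) if hasattr(s['qvel'],'round') else s['qvel'])
im,m=snap('wrist','w2.png')
hsv=cv2.cvtColor(im,cv2.COLOR_RGB2HSV)
mk=((hsv[...,2]>190)&(hsv[...,1]<40)).astype(np.uint8)
cs,_=cv2.findContours(mk,cv2.RETR_EXTERNAL,cv2.CHAIN_APPROX_NONE)
for c in cs:
    if cv2.contourArea(c)>800:
        pts=np.array([onz(m,u,v,.06,True)[:2] for u,v in c[:,0]],np.float32)
        pts75=np.array([onz(m,u,v,.075,True)[:2] for u,v in c[:,0]],np.float32)
        print(cv2.boundingRect(c),[np.round(x,4) for x in cv2.minEnclosingCircle(pts)],[np.round(x,4) for x in cv2.minEnclosingCircle(pts75)])
cv2.imwrite('pics/w2c.png',cv2.resize(im[130:230,260:420,::-1],(800,500),interpolation=cv2.INTER_CUBIC))
print(camera_model('wrist')['t']-m['t'])
E
```

```text
1.0 [ 0.50049085 -0.41099952  0.19916159] [-0.066 -0.032 -0.082 -0.027 -0.007 -0.129]
(119, 191, 49, 55) [array([ 0.4641, -0.2454]), np.float64(0.0269)] [array([ 0.4698, -0.2525]), np.float64(0.0256)]
(299, 156, 60, 59) [array([ 0.5299, -0.4082]), np.float64(0.0257)] [array([ 0.5324, -0.4075]), np.float64(0.0245)]
[-0.00103336 -0.00405484 -0.00083361]
```

View pics/w2c.png

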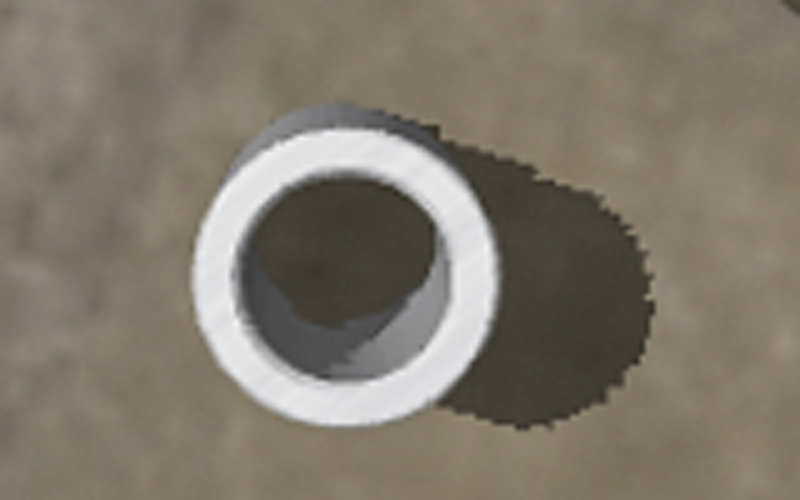

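Call:
arm_command([
  [-1,0.04,-0.3,0,0],
  [-1,0,0,0.35,0],
  [-1,0,0,0.35,0],
  [-1,0,0,0,0],
])

```text
t: 1.45
position: [0.5304, -0.4082, 0.1266]
tool_rot: [[0.232, -0.973, -0.002], [-0.973, -0.232, 0.004], [-0.004, 0.001, -1.0]]
wrist_force: [0.1, -0.4, -0.7]
finger_gap: 1.001
```

```bash
python3 - <<'E'
from h import *
s=read_state(); print(s['t'],s['position'],s['qvel'].round(3))
im,m=snap('wrist','w3.png')
hsv=cv2.cvtColor(im,cv2.COLOR_RGB2HSV)
mk=((hsv[...,2]>190)&(hsv[...,1]<40)).astype(np.uint8)
cs,_=cv2.findContours(mk,cv2.RETR_EXTERNAL,cv2.CHAIN_APPROX_NONE)
for c in cs:
    if cv2.contourArea(c)>800:
        pts=np.array([onz(m,u,v,.06,True)[:2] for u,v in c[:,0]],np.float32)
        print(cv2.boundingRect(c),[np.round(x,4) for x in cv2.minEnclosingCircle(pts)])
p=proj(m,[.53,-.408,.03],True);u,v=map(int,p);print(u,v)
x0=max(0,min(480,u-80));y0=max(0,min(360,v-60))
cv2.imwrite('pics/w3c.png',cv2.resize(im[y0:y0+120,x0:x0+160,::-1],(800,600),interpolation=cv2.INTER_CUBIC)); print(x0,y0)
E
```

```text
1.45 [ 0.53042162 -0.40823182  0.12660696] [ 0.    -0.029  0.08   0.061 -0.004 -0.005]
(77, 249, 55, 62) [array([ 0.4602, -0.2434]), np.float64(0.0273)]
(286, 211, 75, 70) [array([ 0.5302, -0.4084]), np.float64(0.0257)]
(112, 0, 29, 49) [array([ 0.6566, -0.2315]), np.float64(0.0201)]
322 233
242 173
```

View pics/w3c.png

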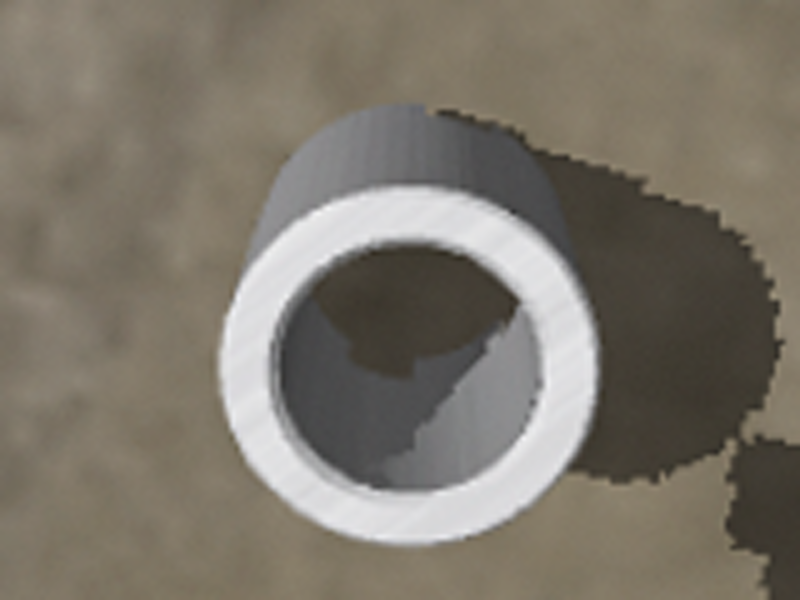

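```bash
python3 - <<'E'
from h import *
m=camera_model('wrist');c=np.array([.5302,-.4084])
for (a,b,z) in [(350,347,0),(350,370,.01),(413,362,0),(413,377,.01),(382,374,.01)]:
    X=onz(m,242+a/5,173+b/5,z,True)[:2]-c; print(z,(X*1e3).round(1),np.hypot(*X).round(4),np.degrees(np.arctan2(X[1],X[0])).round(1))
ms=camera_model('side')
im=cv2.imread('pics/side0.png')
cv2.imwrite('pics/s1.png',cv2.resize(im[203:243,372:428],(784,560),interpolation=cv2.INTER_CUBIC))
def pr(m,X): return np.round(proj(m,X),1)
for a in range(0,360,15):
    print(a,pr(ms,[c[0]+.026*np.cos(np.radians(a)),c[1]+.026*np.sin(np.radians(a)),.005]),end=' ')
E
```

```text
0 [-19.    4.2] 0.0195 167.6
0.01 [-19.6   3.8] 0.02 169.1
0 [-19.2  -6.9] 0.0204 -160.2
0.01 [-18.4  -6.7] 0.0196 -160.0
0.01 [-19.1  -1.6] 0.0191 -175.3
0 [387.2 228.2] 15 [386.6 229.4] 30 [386.7 230.6] 45 [387.4 231.8] 60 [388.7 232.9] 75 [390.5 233.8] 90 [392.7 234.5] 105 [395.1 234.9] 120 [397.5 234.9] 135 [399.9 234.6] 150 [402.  234.1] 165 [403.6 233.2] 180 [404.7 232.1] 195 [405.2 230.9] 210 [405.  229.7] 225 [404.3 228.5] 240 [402.9 227.4] 255 [401.1 226.5] 270 [399.  225.9] 285 [396.7 225.6] 300 [394.3 225.5] 315 [392.  225.8] 330 [389.9 226.3] 345 [388.3 227.2]
```

View pics/s1.png

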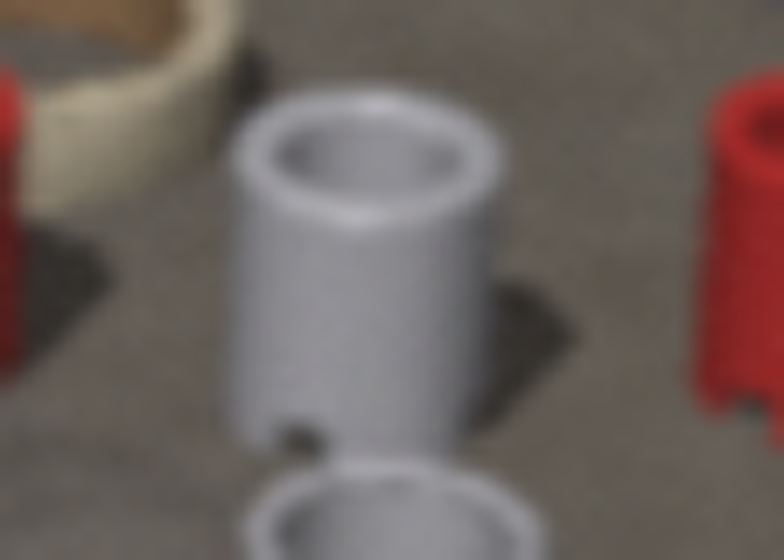

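The notch in the bore gives a slot at world angle about 4° (mod 90), and the side view's notch agrees at about 94°. Its width measured 11 mm and the sleeve centre is (0.530,-0.408). Descending to grasp.

Call:
arm_command([
  [-1,0,0,0.35,0],
  [-1,0,0,0.35,0],
  [-1,0,0,0.26,0],
  [-1,0,0,0,0],
  [1,0,0,0,0],
  [1,0,0,0,0],
  [1,0,0,0,0],
  [1,0,0,0,0],
])

```text
t: 2.3
position: [0.5345, -0.4166, 0.0483]
tool_rot: [[0.229, -0.973, 0.014], [-0.973, -0.229, -0.013], [0.016, -0.011, -1.0]]
wrist_force: [-0.2, 0.8, -0.5]
finger_gap: 0.332
```

Call:
arm_command([
  [1,0,0,0,0],
  [1,0,0,0,0],
  [1,0,0,0,0],
])

```text
t: 2.6
position: [0.5351, -0.417, 0.0502]
tool_rot: [[0.229, -0.973, 0.016], [-0.973, -0.229, -0.015], [0.018, -0.012, -1.0]]
wrist_force: [0.3, 0.1, -0.3]
finger_gap: 0.004
```

```bash
python3 - <<'E'
from h import *
s=read_state(); print(s['t'],s['position'],s['qvel'].round(3),s['wrist_force'],s['finger_gap'])
im,m=snap('wrist','w4.png'); snap('side','s4.png'); print(read_state()['position'])
a=cv2.imread('pics/w4.png');b=cv2.imread('pics/s4.png')[180:300,340:500]
cv2.imwrite('pics/w4b.png',np.hstack([cv2.resize(a,(400,300)),cv2.resize(b,(400,300))]))
E
```

```text
2.6 [ 0.53511259 -0.41703171  0.05022916] [-0.    -0.001  0.003  0.001 -0.002  0.   ] [ 0.34134164  0.10608775 -0.29258394] 0.0039223856413637586
[ 0.53507446 -0.41701586  0.05005302]
```

View pics/w4b.png

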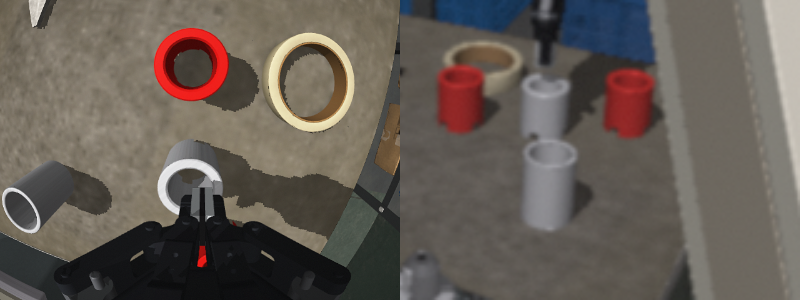

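The fingers closed just over the rim: open pads sit about 13 mm back, so they went over the top and into the bore. The sleeve still stands upright. Raising and retrying lower.

Call:
arm_command([
  [1,0,0,-0.2,0],
  [1,0,0,-0.3,0],
  [1,0,0,-0.2,0],
  [-1,0,0,0,0],
  [-1,0,0,0,0],
  [-1,0,0,0,0],
  [-1,0,0,0,0],
  [-1,0,0,0,0],
])

```text
t: 3.5
position: [0.5324, -0.4143, 0.117]
tool_rot: [[0.229, -0.973, 0.01], [-0.973, -0.23, -0.009], [0.011, -0.008, -1.0]]
wrist_force: [0.3, -0.0, 0.0]
finger_gap: 0.845
```

```bash
cat > ring.py <<'E'
from h import *
def ring(im,m,z,fish=True,amin=800):
    hsv=cv2.cvtColor(im,cv2.COLOR_RGB2HSV)
    mk=((hsv[...,2]>190)&(hsv[...,1]<40)).astype(np.uint8)
    cs,_=cv2.findContours(mk,cv2.RETR_EXTERNAL,cv2.CHAIN_APPROX_NONE)
    for c in cs:
        if cv2.contourArea(c)>amin:
            pts=np.array([onz(m,u,v,z,fish)[:2] for u,v in c[:,0]],np.float32)
            print(cv2.boundingRect(c),[np.round(x,4) for x in cv2.minEnclosingCircle(pts)])
E
python3 - <<'E'
from ring import *
s=read_state(); print(s['t'],s['position'],s['finger_gap'],s['q'].round(4))
im,m=snap('wrist','w5.png'); ring(im,m,.06)
E
```

```text
3.5 [ 0.53242513 -0.41428199  0.11703167] 0.8450378033700106 [-7.8580e-01  4.9380e-01  1.6540e-01  1.2289e+00  7.0000e-04  2.1243e+00]
(62, 257, 55, 63) [array([ 0.4599, -0.2429]), np.float64(0.0274)]
(274, 216, 77, 73) [array([ 0.5301, -0.4084]), np.float64(0.0257)]
(97, 0, 30, 51) [array([ 0.657 , -0.2337]), np.float64(0.0205)]
```

View pics/w5.png

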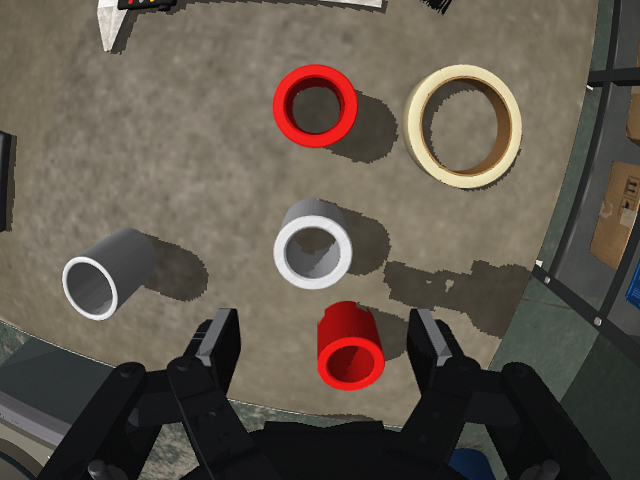

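Call:
arm_command([
  [-1,-0.06,0.01,0,0],
  [-1,0,0,0.12,0],
  [-1,0,0,0.12,0],
  [-1,0,0,0.12,0],
  [-1,0,0,0,0],
])

```text
t: 4.05
position: [0.5295, -0.4077, 0.0759]
tool_rot: [[0.229, -0.973, 0.008], [-0.973, -0.23, -0.007], [0.009, -0.006, -1.0]]
wrist_force: [-0.4, -0.1, 0.3]
finger_gap: 1.001
```

Call:
arm_command([
  [-1,0,0,0.14,0],
  [-1,0,0,0.14,0],
  [-1,0,0,0.14,0],
  [-1,0,0,0.12,0],
  [-1,0,0,0,0],
])

```text
t: 4.55
position: [0.5299, -0.4082, 0.0189]
tool_rot: [[0.229, -0.973, 0.008], [-0.973, -0.229, -0.007], [0.008, -0.006, -1.0]]
wrist_force: [-0.2, 0.9, 0.9]
finger_gap: 1.003
```

Call:
arm_command([
  [-1,0,0,-0.05,0],
  [1,0,0,0,0],
  [1,0,0,0,0],
  [1,0,0,0,0],
  [1,0,0,0,0],
  [1,0,0,0,0],
  [1,0,0,0,0],
  [1,0,0,0,0],
])

```text
t: 5.35
position: [0.5305, -0.4084, 0.027]
tool_rot: [[0.23, -0.973, 0.009], [-0.973, -0.23, -0.008], [0.01, -0.007, -1.0]]
wrist_force: [0.3, 0.8, 0.3]
finger_gap: 0.551
```

Call:
arm_command([
  [1,0,0,0,0],
  [1,0,0,-0.1,0],
  [1,0,0,-0.2,0],
  [1,0,0,-0.3,0],
  [1,0,0,-0.3,0],
  [1,0,0,-0.3,0],
  [1,0,0,-0.2,0],
  [1,0,0,0,0],
])

```text
t: 6.15
position: [0.5281, -0.4065, 0.1733]
tool_rot: [[0.229, -0.973, 0.006], [-0.973, -0.229, -0.005], [0.007, -0.005, -1.0]]
wrist_force: [0.3, 0.5, -4.9]
finger_gap: 0.551
```

```bash
python3 - <<'E'
from ring import *
s=read_state(); print(s['t'],s['position'],s['finger_gap'],s['q'].round(3),s['wrist_force'])
im,m=snap('wrist','w6.png')
T=cv2.imread('pics/top0.png')
mt=camera_model('top')
# fixture plate edges, dark
print(onz(mt,309.3,268.9,.075))
E
```

```text
6.15 [ 0.52805905 -0.40650575  0.17330287] 0.5507612336242731 [-7.820e-01  4.640e-01  2.590e-01  1.357e+00  1.000e-03  2.128e+00] [ 0.33900436  0.4814944  -4.89566982]
[ 0.51246297 -0.04078144  0.075     ]
```

View pics/w6.png

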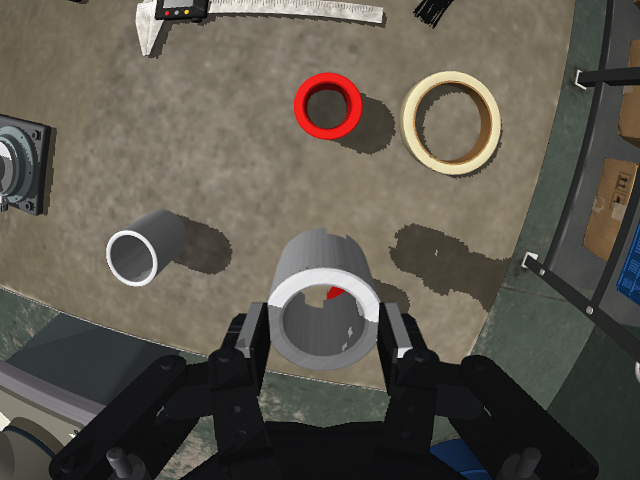

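Call:
arm_command([
  [1,-0.3,0.03,-0.05,0],
  [1,-0.45,0.03,-0.03,0],
  [1,-0.45,0.03,-0.02,0],
  [1,-0.45,0.03,0,0],
  [1,-0.45,0.03,0,0],
  [1,-0.45,0.03,0,0],
  [1,-0.45,0.03,0,0],
  [1,-0.3,0.03,0,0],
])

```text
t: 7.0
position: [0.4202, -0.0807, 0.1673]
tool_rot: [[0.223, -0.975, -0.009], [-0.975, -0.223, 0.006], [-0.008, 0.008, -1.0]]
wrist_force: [0.2, -0.5, -3.5]
finger_gap: 0.553
```

Call:
arm_command([
  [1,-0.1,0,0,0],
  [1,0,0,0,0],
])

```text
t: 7.2
position: [0.4149, -0.0669, 0.1657]
tool_rot: [[0.227, -0.974, -0.012], [-0.974, -0.227, 0.007], [-0.01, 0.01, -1.0]]
wrist_force: [0.2, -0.4, -4.5]
finger_gap: 0.55
```

```bash
python3 - <<'E'
from ring import *
s=read_state(); print(s['t'],s['position'],s['finger_gap'],s['q'].round(3),s['wrist_force'])
im,m=snap('wrist','w7.png'); print(proj(m,[.5125,-.0408,.075],True))
E
```

```text
7.2 [ 0.41489753 -0.06687838  0.16566195] 0.54960176721721 [-0.362  0.063 -0.318  1.204  0.003  2.55 ] [ 0.23331734 -0.37427067 -4.49959893]
(np.float64(319.28315444945196), np.float64(94.74794984907345))
```

View pics/w7.png

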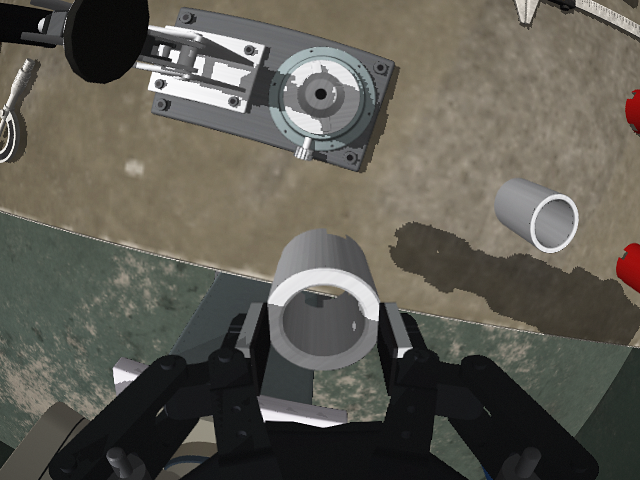

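```bash
python3 - <<'E'
from ring import *
im=cv2.imread('pics/w7.png')
cv2.imwrite('pics/w7c.png',cv2.resize(im[40:160,250:410],(800,600),interpolation=cv2.INTER_CUBIC))
E
```

```text
(no output)
```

View pics/w7c.png

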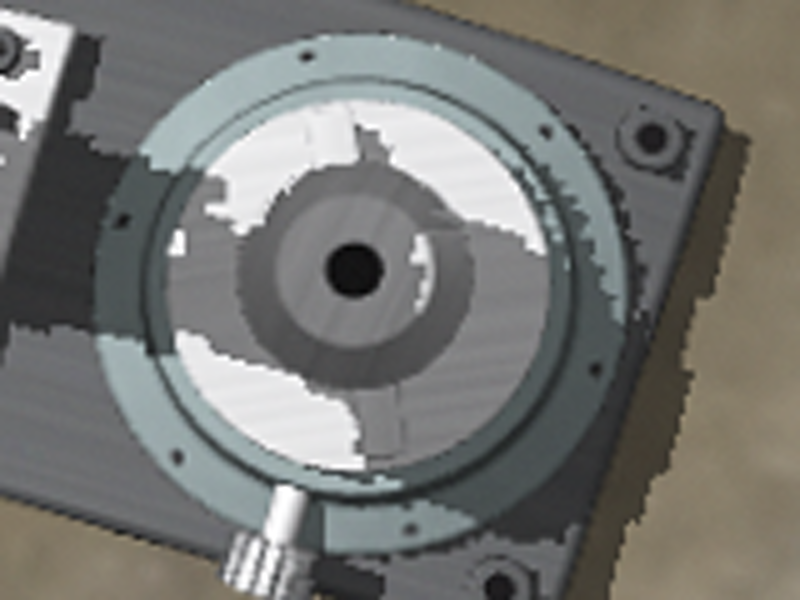

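```bash
python3 - <<'E'
from h import *
m=camera_model('wrist')
P=[onz(m,250+a/5,40+b/5,.048,True)[:2] for a,b in [(331,135),(383,423),(310,135),(354,130),(360,420),(405,420)]]
d=P[0]-P[1]; print(np.round(P,4).tolist(),np.degrees(np.arctan2(d[1],d[0])),np.hypot(*d),(P[0]+P[1])/2)
# spindle face outline check: ring extents at z=.04: left/right of 60 mm face
Q=[onz(m,250+a/5,40+b/5,.04,True)[:2] for a,b in [(165,270),(550,270),(360,100),(360,470)]]
print(np.round(Q,4).tolist(), (Q[0]+Q[1])/2,(Q[2]+Q[3])/2)
print('tip',onz(m,250+354/5,40+270/5,.075,True))
E
```

```text
[[0.5349, -0.0334], [0.493, -0.0513], [0.5342, -0.0303], [0.5364, -0.0366], [0.4926, -0.0478], [0.4942, -0.0544]] 23.0790144540988 0.04557167938365421 [ 0.51393925 -0.04234935]
[[0.5093, -0.0125], [0.5228, -0.071], [0.5425, -0.036], [0.4847, -0.0495]] [ 0.5160806  -0.04176124] [ 0.51360025 -0.04277553]
tip [ 0.51347006 -0.042384    0.075     ]
```

The dogs lie at world 23° and the spindle axis is at about (0.5135,-0.042). The sleeve's slots sit at tool-x angle +80.7°, so the tool must turn 19° (+180° to keep the camera away from the clamp). I'll turn here, clear of the fixture.

Call:
arm_command([
  [1,0,0,0,-0.072],
  [1,0,0,0,-0.072],
  [1,0,0,0,-0.072],
  [1,0,0,0,-0.072],
  [1,0,0,0,-0.072],
  [1,0,0,0,-0.072],
  [1,0,0,0,-0.072],
  [1,0,0,0,-0.072],
])

```text
t: 8.05
position: [0.4187, -0.0774, 0.1607]
tool_rot: [[0.988, -0.156, -0.017], [-0.156, -0.988, 0.006], [-0.018, -0.004, -1.0]]
wrist_force: [0.1, -0.4, -3.6]
finger_gap: 0.549
```

Call:
arm_command([
  [1,0,0,0,-0.072],
  [1,0,0,0,-0.072],
  [1,0,0,0,-0.072],
  [1,0,0,0,-0.072],
  [1,0,0,0,-0.072],
  [1,0,0,0,-0.072],
  [1,0,0,0,-0.072],
  [1,0,0,0,-0.072],
])

```text
t: 8.85
position: [0.4223, -0.0889, 0.1552]
tool_rot: [[0.512, 0.859, -0.023], [0.859, -0.512, 0.006], [-0.006, -0.023, -1.0]]
wrist_force: [0.3, 0.5, -4.5]
finger_gap: 0.55
```

Call:
arm_command([
  [1,0,0,0,-0.07],
  [1,0,0,0,-0.07],
  [1,0,0,0,-0.07],
  [1,0,0,0,-0.07],
  [1,0,0,0,-0.07],
  [1,0,0,0,-0.07],
  [1,0,0,0,-0.07],
  [1,0,0,0,0],
])

```text
t: 9.65
position: [0.4256, -0.1005, 0.1495]
tool_rot: [[-0.457, 0.889, -0.029], [0.889, 0.457, 0.007], [0.019, -0.023, -1.0]]
wrist_force: [0.2, 0.2, -4.1]
finger_gap: 0.552
```

Call:
arm_command([
  [1,0.03,0.26,-0.05,-0.02],
  [1,0.03,0.26,-0.05,-0.02],
  [1,0.03,0.26,-0.05,0],
  [1,0.03,0.2,-0.05,0],
  [1,0,0,0,0],
])

```text
t: 10.15
position: [0.5098, -0.0453, 0.1651]
tool_rot: [[-0.503, 0.864, -0.032], [0.864, 0.503, 0.007], [0.022, -0.024, -0.999]]
wrist_force: [0.2, -1.8, -3.3]
finger_gap: 0.552
```

Call:
arm_command([
  [1,0,0,-0.1,0],
  [1,0,0,-0.1,0],
  [1,0,0,-0.1,0],
  [1,0,0,-0.1,0],
  [1,0,0,0,0],
])

```text
t: 10.65
position: [0.5105, -0.0485, 0.2081]
tool_rot: [[-0.494, 0.869, -0.033], [0.869, 0.495, 0.006], [0.022, -0.026, -0.999]]
wrist_force: [-0.1, -0.8, -4.6]
finger_gap: 0.55
```

Call:
arm_command([
  [1,0,0,0.5,0],
  [1,0,0,0,0],
])

```text
t: 10.85
position: [0.5077, -0.0484, 0.1576]
tool_rot: [[-0.493, 0.869, -0.033], [0.87, 0.494, 0.006], [0.022, -0.026, -0.999]]
wrist_force: [-1.4, 0.9, -4.2]
finger_gap: 0.548
```

Call:
arm_command([
  [1,0,0,0,0],
  [1,0,0,0,0],
  [1,0,0,0,0],
  [1,0,0,0,0],
])

```text
t: 11.25
position: [0.5112, -0.0495, 0.1641]
tool_rot: [[-0.493, 0.87, -0.025], [0.87, 0.493, 0.004], [0.016, -0.02, -1.0]]
wrist_force: [0.6, 0.9, -4.1]
finger_gap: 0.551
```

Call:
arm_command([
  [1,0,0,0,0.07],
  [1,0,0,0,0.07],
  [1,0,0,0,0.07],
  [1,0,0,0,0.07],
])

```text
t: 11.65
position: [0.5139, -0.0501, 0.1682]
tool_rot: [[0.062, 0.998, -0.018], [0.998, -0.062, 0.002], [0.001, -0.018, -1.0]]
wrist_force: [0.3, 0.2, -4.2]
finger_gap: 0.554
```

Call:
arm_command([
  [1,0,0,0,-0.07],
  [1,0,0,0,-0.07],
  [1,0,0,0,-0.07],
  [1,0,0,0,-0.07],
])

```text
t: 12.05
position: [0.5164, -0.0506, 0.1721]
tool_rot: [[-0.481, 0.877, -0.012], [0.877, 0.481, 0.0], [0.006, -0.01, -1.0]]
wrist_force: [0.5, -0.3, -3.2]
finger_gap: 0.547
```

Call:
arm_command([
  [1,0,0,0,0],
  [1,0,0,0,0],
  [1,0,0,0,-0.015],
  [1,0,0,0,-0.015],
])

```text
t: 12.45
position: [0.5176, -0.0508, 0.1741]
tool_rot: [[-0.53, 0.848, -0.008], [0.848, 0.53, -0.001], [0.004, -0.007, -1.0]]
wrist_force: [-1.0, -0.4, -4.3]
finger_gap: 0.551
```

```bash
python3 - <<'E'
from ring import *
s=read_state(); print(s['t'],s['position'],s['q'].round(3),s['tool_rot'].round(4).tolist())
im,m=snap('wrist','w8.png'); im2,_=snap('top','t8.png'); s=read_state(); print(s['position'],s['tool_rot'][:,2].round(4))
a=cv2.imread('pics/w8.png');b=cv2.imread('pics/t8.png')[210:330,220:380]
cv2.imwrite('pics/w8b.png',np.hstack([cv2.resize(a,(400,300)),cv2.resize(b,(400,300))]))
E
```

```text
12.45 [ 0.5176294  -0.05080529  0.17412816] [-0.258  0.224 -0.1    1.255 -0.003 -0.816] [[-0.5301, 0.8479, -0.0084], [0.8479, 0.5301, -0.0006], [0.004, -0.0074, -1.0]]
[ 0.51756932 -0.05080742  0.17402431] [-8.6e-03 -6.0e-04 -1.0e+00]
```

View pics/w8b.png

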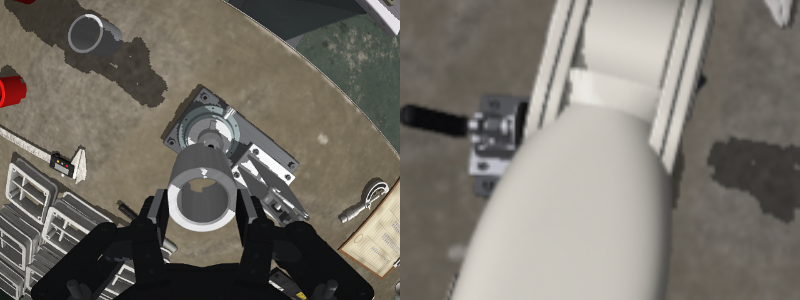

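```bash
python3 - <<'E'
im=__import__('cv2').imread('pics/w8.png');import cv2
cv2.imwrite('pics/w8c.png',cv2.resize(im[150:390,250:410],(533,800))[:600] if 0 else cv2.resize(im[150:270,260:420],(800,600),interpolation=cv2.INTER_CUBIC))
cv2.imwrite('pics/w8d.png',cv2.resize(im[225:345,260:420],(800,600),interpolation=cv2.INTER_CUBIC))
E
```

```text
(no output)
```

View pics/w8c.png

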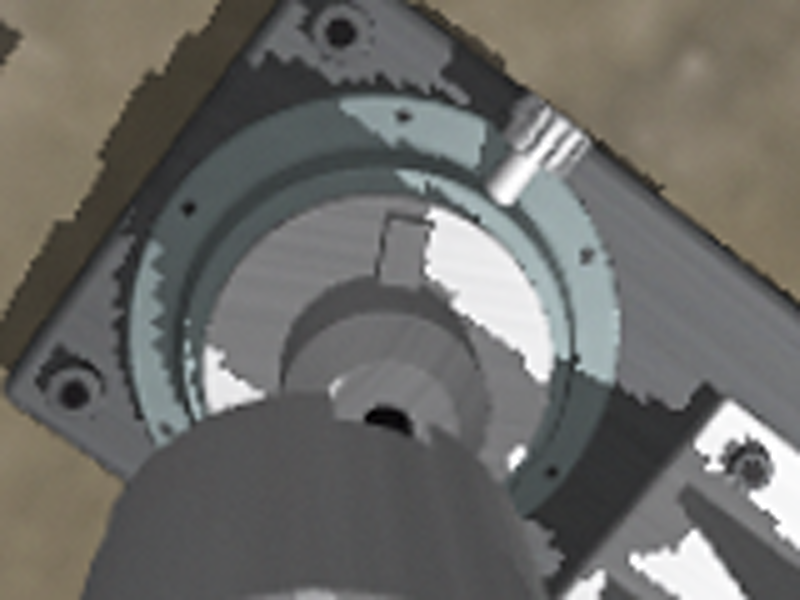

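View pics/w8d.png

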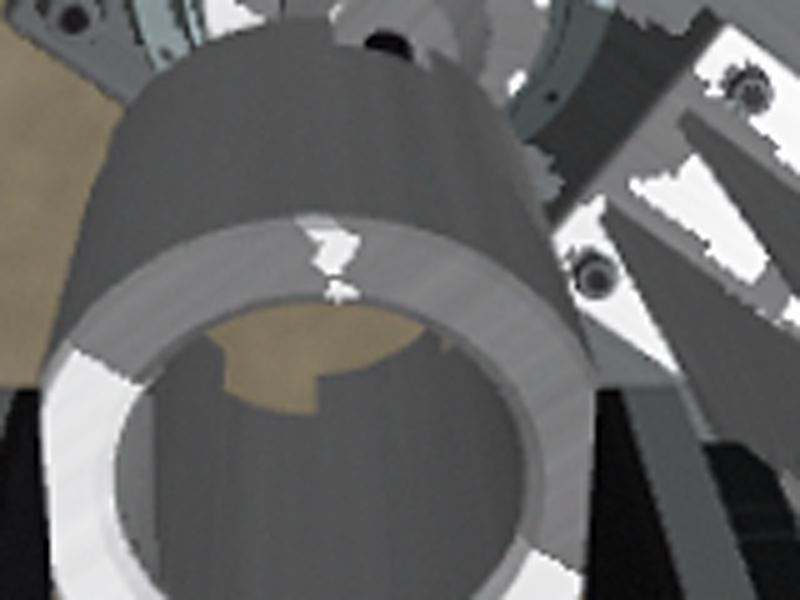

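```bash
python3 - <<'E'
from h import *
m=camera_model('wrist');s=read_state();c=s['position'][:2]
zb=s['position'][2]-.027
def A(a,b,x0,y0,z):
    X=onz(m,x0+a/5,y0+b/5,z,True)[:2]-c; print(round(z,3),(X*1e3).round(1),np.hypot(*X).round(4),np.degrees(np.arctan2(X[1],X[0])).round(1)); return X
print('near outer');a=A(332,418,260,150,zb+.01);b=A(425,432,260,150,zb+.01)
e=(a+b)/2;print(np.degrees(np.arctan2(e[1],e[0])),np.hypot(*(a-b)))
print('far inner');a=A(225,367,260,225,zb);b=A(317,378,260,225,zb);a=A(225,392,260,225,zb+.01);b=A(317,415,260,225,zb+.01)
e=(a+b)/2;print(np.degrees(np.arctan2(e[1],e[0])),np.hypot(*(a-b)))
W=lambda a,b,z:onz(m,260+a/5,150+b/5,z,True)[:2]
print('tip',W(390,420,.075))
P=[W(388,215,.048),W(433,225,.048),W(378,278,.048),W(420,290,.048)]
print(np.round(P,4).tolist()); d=(P[0]+P[1]-P[2]-P[3])/2;print('dog',np.degrees(np.arctan2(d[1],d[0])))
ax=np.array([.5135,-.0422]);d=(P[0]+P[1])/2-ax;print('dog via axis',np.degrees(np.arctan2(d[1],d[0])),np.hypot(*d))
print('tool x ang',np.degrees(np.arctan2(s['tool_rot'][1,0],s['tool_rot'][0,0])))
# spindle face: left (205,370),(555,370)?
E
```

```text
near outer
0.157 [-21.9 -11.9] 0.0249 -151.6
0.157 [-25.8  -2.6] 0.026 -174.2
-163.10605324149185 0.01002985097415102
far inner
0.147 [21.5  0.5] 0.0215 1.4
0.147 [16.9 10.6] 0.02 32.1
0.157 [19.7 -0.1] 0.0197 -0.1
0.157 [16.7 10.4] 0.0197 32.0
15.92621236116047 0.010916710296923052
tip [ 0.51174763 -0.04106657]
[[0.4889, -0.0548], [0.4864, -0.0477], [0.4986, -0.0505], [0.4966, -0.0436]]
dog -157.25971222662727
dog via axis -160.71042963704582 0.02742356844462726
tool x ang 122.01404113986102
```

Call:
arm_command([
  [1,0.1,0.01,0,-0.048],
  [1,0,0,0.15,0],
  [1,0,0,0.15,0],
  [1,0,0,0.1,0],
  [1,0,0,0,0],
])

```text
t: 13.05
position: [0.5129, -0.0416, 0.1331]
tool_rot: [[-0.609, 0.793, -0.008], [0.793, 0.609, -0.001], [0.004, -0.007, -1.0]]
wrist_force: [0.1, -0.0, -3.3]
finger_gap: 0.55
```

Call:
arm_command([
  [1,0,0,0.12,0],
  [1,0,0,0.12,0],
  [1,0,0,0,0],
])

```text
t: 13.35
position: [0.5133, -0.0419, 0.1092]
tool_rot: [[-0.608, 0.794, -0.007], [0.794, 0.608, -0.001], [0.003, -0.006, -1.0]]
wrist_force: [0.6, 0.4, -4.2]
finger_gap: 0.546
```

```bash
python3 - <<'E'
from ring import *
im,m=snap('wrist','w9.png'); s=read_state(); print(s['position'])
cv2.imwrite('pics/w9c.png',cv2.resize(cv2.imread('pics/w9.png')[200:380,210:450],(800,600),interpolation=cv2.INTER_CUBIC))
E
```

```text
[ 0.51370879 -0.04198382  0.11000693]
```

View pics/w9c.png

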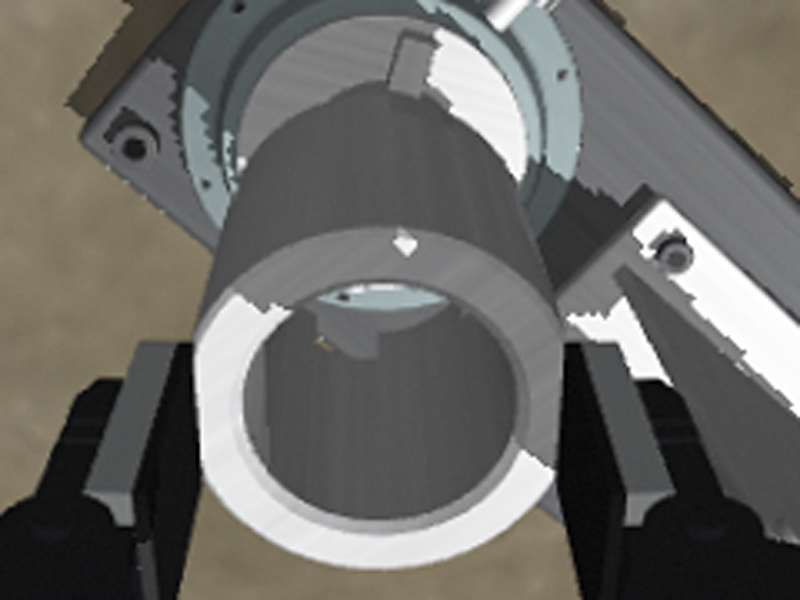

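Call:
arm_command([
  [1,0.01,0,0.05,0],
  [1,0,0,0.05,0],
  [1,0,0,0.05,0],
])

```text
t: 13.7
position: [0.5142, -0.0415, 0.0959]
tool_rot: [[-0.608, 0.794, -0.003], [0.794, 0.608, -0.002], [-0.0, -0.003, -1.0]]
wrist_force: [1.0, -0.6, -4.3]
finger_gap: 0.552
```

Call:
arm_command([
  [1,0.01,-0.015,0.05,0],
  [1,0,-0.005,0.05,0],
])

```text
t: 13.9
position: [0.5119, -0.0419, 0.0852]
tool_rot: [[-0.608, 0.794, -0.002], [0.794, 0.608, -0.002], [-0.0, -0.003, -1.0]]
wrist_force: [0.9, 0.4, -3.5]
finger_gap: 0.554
```

Call:
arm_command([
  [1,0.003,0.005,0.04,0],
  [1,0,0,0.03,0],
])

```text
t: 14.1
position: [0.5117, -0.0413, 0.0772]
tool_rot: [[-0.608, 0.794, -0.003], [0.794, 0.608, -0.002], [0.0, -0.004, -1.0]]
wrist_force: [-0.4, -0.1, -3.9]
finger_gap: 0.546
```

Call:
arm_command([
  [1,0,0.003,0.03,0],
])

```text
t: 14.2
position: [0.512, -0.0411, 0.0739]
tool_rot: [[-0.608, 0.794, -0.003], [0.794, 0.608, -0.002], [0.0, -0.004, -1.0]]
wrist_force: [0.1, 0.8, -3.7]
finger_gap: 0.551
```

Call:
arm_command([
  [1,0,0.003,0.025,0],
])

```text
t: 14.3
position: [0.5123, -0.041, 0.0711]
tool_rot: [[-0.608, 0.794, -0.003], [0.794, 0.608, -0.002], [0.0, -0.004, -1.0]]
wrist_force: [-0.5, -0.1, -3.7]
finger_gap: 0.55
```

Call:
arm_command([
  [1,0,0,0.02,0],
])

```text
t: 14.4
position: [0.5123, -0.0409, 0.0689]
tool_rot: [[-0.608, 0.794, -0.003], [0.794, 0.608, -0.002], [0.0, -0.004, -1.0]]
wrist_force: [0.3, -0.1, -3.7]
finger_gap: 0.55
```

Call:
arm_command([
  [1,0,0,0.02,0],
])

```text
t: 14.5
position: [0.5126, -0.041, 0.067]
tool_rot: [[-0.608, 0.794, -0.002], [0.794, 0.608, -0.002], [-0.0, -0.003, -1.0]]
wrist_force: [0.5, 0.3, 12.9]
finger_gap: 0.552
```

Contact came at TCP z 0.067 with about 17 N, which matches the expected fully seated height (0.067; on the dogs it would be 0.075). I'll check visually.

```bash
python3 - <<'E'
from ring import *
im,m=snap('wrist','w10.png'); im2,ms=snap('side','s10.png'); s=read_state(); print(s['position'],s['wrist_force'])
a=cv2.imread('pics/w10.png')[200:380,210:450];b=cv2.imread('pics/s10.png')
u,v=map(int,proj(ms,[.5126,-.041,.07]));print(u,v)
b=b[v-45:v+45,u-60:u+60]
cv2.imwrite('pics/w10c.png',np.hstack([cv2.resize(a,(400,300),interpolation=cv2.INTER_CUBIC),cv2.resize(b,(400,300),interpolation=cv2.INTER_CUBIC)]))
E
```

```text
[ 0.51258761 -0.04093422  0.06717222] [-0.34793889  1.07080282 -0.59187946]
347 284
```

View pics/w10c.png

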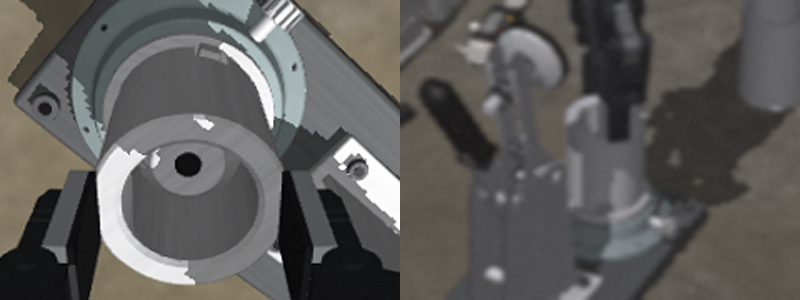

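Call:
arm_command([
  [1,0,0,0.015,0.02],
])

```text
t: 14.7
position: [0.5129, -0.0411, 0.0667]
tool_rot: [[-0.576, 0.818, -0.001], [0.818, 0.576, -0.002], [-0.001, -0.002, -1.0]]
wrist_force: [-5.8, -0.5, 19.4]
finger_gap: 0.546
```

Call:
arm_command([
  [1,0,0,0.015,-0.02],
])

```text
t: 14.8
position: [0.5135, -0.0411, 0.0668]
tool_rot: [[-0.607, 0.794, 0.001], [0.794, 0.607, -0.003], [-0.003, -0.001, -1.0]]
wrist_force: [-3.1, 1.4, 14.5]
finger_gap: 0.55
```

```bash
python3 - <<'E'
from ring import *
s=read_state(); print(s['position'],s['wrist_force'],s['ft_torque'])
cv2.imwrite('pics/w10d.png',cv2.resize(cv2.imread('pics/w10.png')[205:265,280:390],(800,436),interpolation=cv2.INTER_CUBIC))
E
```

```text
[ 0.51353187 -0.04110446  0.06681038] [-3.11829108  1.38187603 14.52251778] [ 0.7304016   0.98529976 -0.14881484]
```

View pics/w10d.png

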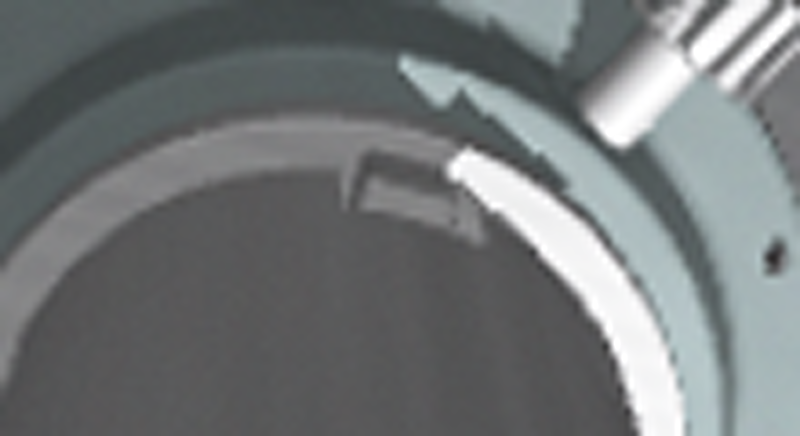

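The crop shows the dog inside the slot, and the sleeve stopped hard on the face at the same height before and after ±2.3° turns. Seated; now I release.

Call:
arm_command([
  [1,0,0,-0.005,0],
  [-1,0,0,0,0],
  [-1,0,0,0,0],
  [-1,0,0,0,0],
  [-1,0,0,0,0],
  [-1,0,0,0,0],
  [-1,0,0,0,0],
])

```text
t: 15.5
position: [0.5146, -0.0415, 0.0686]
tool_rot: [[-0.607, 0.795, 0.004], [0.795, 0.607, -0.004], [-0.006, 0.001, -1.0]]
wrist_force: [0.1, -0.0, 0.7]
finger_gap: 0.998
```

Call:
arm_command([
  [-1,0,0,-0.1,0],
  [-1,0,0,-0.2,0],
  [-1,0,0,-0.2,0],
  [-1,0,0,-0.2,0],
])

```text
t: 15.9
position: [0.5127, -0.0408, 0.14]
tool_rot: [[-0.607, 0.795, -0.001], [0.795, 0.607, -0.002], [-0.001, -0.002, -1.0]]
wrist_force: [0.2, -0.4, 1.1]
finger_gap: 1.0
```

```bash
python3 - <<'E'
from ring import *
im,m=snap('wrist','w11.png'); s=read_state(); print(s['position'],s['wrist_force']);
E
```

```text
[ 0.51415274 -0.0412163   0.14346955] [0.95176972 0.159293   2.76157091]
```

View pics/w11.png

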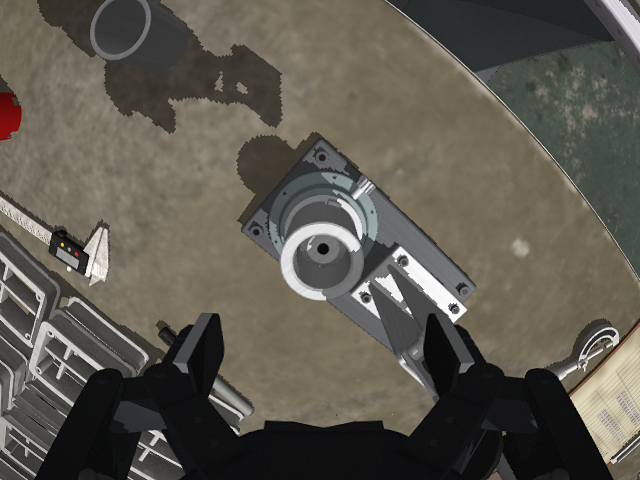

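Call:
arm_command([
  [-1,0,0,-0.2,0],
  [-1,0,0,-0.25,-0.07],
  [-1,0,0,-0.25,-0.07],
  [1,0,0,-0.25,-0.07],
  [1,0,0,-0.2,-0.07],
  [1,0,0,-0.05,-0.07],
  [1,0,0,0,-0.07],
  [1,0,0,0,0],
])

```text
t: 16.75
position: [0.5132, -0.0406, 0.2758]
tool_rot: [[-0.999, 0.046, 0.011], [0.046, 0.999, -0.005], [-0.012, -0.005, -1.0]]
wrist_force: [-0.2, -0.0, -0.8]
finger_gap: 0.142
```

```bash
python3 - <<'E'
from ring import *
m0=None
im=cv2.imread('pics/w11.png')
im,m=snap('wrist','w12.png'); s=read_state(); print(s['position'],s['tool_rot'].round(3).tolist(),s['q'].round(3)); ring(im,m,.10); 
for r,a in [(.043,1.047),(.1,1.047),(.125,1.047)]:
    X=np.array([.5126,-.0415,.126])+np.array([.059,.998,0])*(.131+r*np.cos(a))+np.array([0,0,r*np.sin(a)]); print(X.round(4),np.round(proj(m,X,True),1))
E
```

```text
[ 0.51319089 -0.04056724  0.27566105] [[-0.999, 0.051, 0.011], [0.051, 0.999, -0.005], [-0.012, -0.005, -1.0]] [-0.24   0.178  0.098  1.478 -0.003 -1.76 ]
(63, 317, 40, 43) [array([0.8448, 0.1138]), np.float64(0.0342)]
(34, 180, 93, 95) [array([ 0.8009, -0.0371]), np.float64(0.0797)]
(559, 107, 33, 206) [array([ 0.214 , -0.0284]), np.float64(0.1233)]
(51, 70, 69, 100) [array([ 0.7698, -0.1563]), np.float64(0.0648)]
[0.5216 0.1107 0.1632] [323.  379.9]
[0.5233 0.1392 0.2126] [321.9 436.5]
[0.524  0.1516 0.2342] [321.4 462.7]
```

View pics/w12.png

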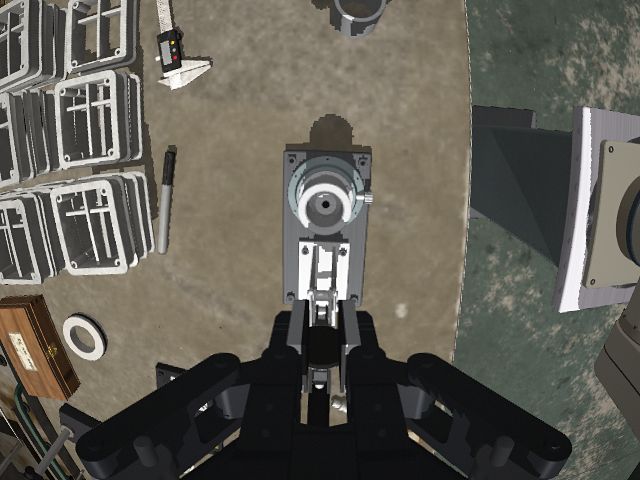

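Call:
arm_command([
  [1,0,0.3,0,0],
  [1,0,0.4,0,0],
  [1,0,0.4,0,0],
  [1,0,0.25,0,0],
  [1,0,0,0,0],
])

```text
t: 17.3
position: [0.5208, 0.0975, 0.2746]
tool_rot: [[-0.997, 0.079, 0.01], [0.079, 0.997, -0.006], [-0.01, -0.005, -1.0]]
wrist_force: [0.2, -1.1, 0.5]
finger_gap: -0.0
```

```bash
cat > fx.py <<'E'
from h import *
def fx():
    s=read_state();p=s['position']-np.array([.5126,-.0415,0]);
    print('t',round(s['t'],2),'fx x %.4f y %.4f z %.4f'%(p@[.998,-.059,0],p@[.059,.998,0],p[2]),'F',s['wrist_force'].round(1),'zc',s['tool_rot'][:,2].round(3),'toolx fx ang',np.degrees(np.arctan2(s['tool_rot'][1,0],s['tool_rot'][0,0])).round(1)); return s
E
python3 - <<'E'
from fx import *
fx(); snap('side','s13.png'); snap('wrist','w13.png')
a=cv2.imread('pics/w13.png');b=cv2.imread('pics/s13.png')[200:320,260:420]
cv2.imwrite('pics/w13b.png',np.hstack([cv2.resize(a,(400,300)),cv2.resize(b,(400,300))]))
E
```

```text
t 17.3 fx x -0.0000 y 0.1392 z 0.2746 F [ 0.2 -1.1  0.5] zc [ 0.01  -0.006 -1.   ] toolx fx ang 175.5
```

View pics/w13b.png

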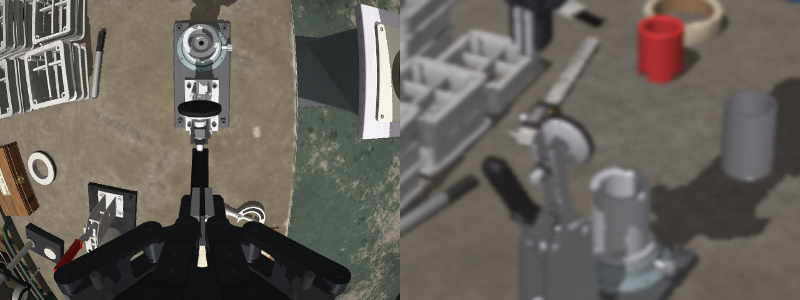

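Call:
arm_command([
  [1,0,0.12,0,0],
  [1,0,0,0.15,0],
  [1,0,0,0.15,0],
  [1,0,0,0.15,0],
  [1,0,0,0.12,0],
  [1,0,0,0,0],
])

```text
t: 18.0
position: [0.5231, 0.1043, 0.2162]
tool_rot: [[-0.995, 0.094, 0.011], [0.094, 0.996, -0.007], [-0.011, -0.006, -1.0]]
wrist_force: [-0.4, -0.2, 0.3]
finger_gap: 0.004
```

```bash
python3 - <<'E'
from fx import *
fx(); snap('side','s14.png'); snap('wrist','w14.png')
a=cv2.imread('pics/w14.png');b=cv2.imread('pics/s14.png')[200:320,260:420]
cv2.imwrite('pics/w14b.png',np.hstack([cv2.resize(a,(400,300)),cv2.resize(b,(400,300))]))
E
```

```text
t 18.0 fx x 0.0019 y 0.1461 z 0.2162 F [-0.4 -0.2  0.3] zc [ 0.011 -0.007 -1.   ] toolx fx ang 174.6
```

View pics/w14b.png

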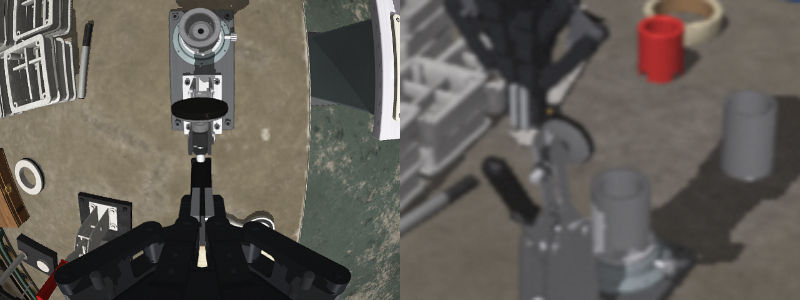

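Call:
arm_command([
  [1,0.01,0.08,0,0],
  [1,0.01,0.08,0,0],
  [1,0,0.08,0.04,0],
])

```text
t: 18.4
position: [0.5253, 0.1292, 0.216]
tool_rot: [[-0.995, 0.097, 0.017], [0.097, 0.995, -0.006], [-0.017, -0.005, -1.0]]
wrist_force: [-0.2, 0.3, -0.2]
finger_gap: -0.003
```

```bash
python3 -c "
from fx import *
fx()"
```

```text
t 18.4 fx x 0.0026 y 0.1711 z 0.2160 F [-0.2  0.3 -0.2] zc [ 0.017 -0.006 -1.   ] toolx fx ang 174.4
```

Call:
arm_command([
  [1,0.02,0.06,0.05,0],
  [1,0.01,0.06,0.05,0],
])

```text
t: 18.6
position: [0.5253, 0.1436, 0.207]
tool_rot: [[-0.995, 0.096, 0.022], [0.096, 0.995, -0.005], [-0.023, -0.003, -1.0]]
wrist_force: [3.6, 3.6, 11.6]
finger_gap: 0.003
```

```bash
python3 - <<'E'
from fx import *
fx(); snap('side','s15.png')
b=cv2.imread('pics/s15.png')[190:310,260:420]
cv2.imwrite('pics/s15b.png',cv2.resize(b,(640,480),interpolation=cv2.INTER_CUBIC))
E
```

```text
t 18.6 fx x 0.0018 y 0.1855 z 0.2070 F [ 3.6  3.6 11.6] zc [ 0.022 -0.005 -1.   ] toolx fx ang 174.5
```

View pics/s15b.png

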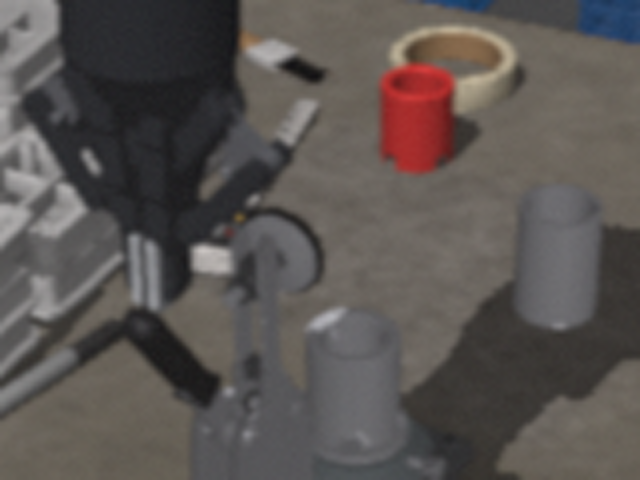

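```bash
cat >> fx.py <<'E'
def fw(x,y,z): return np.array([.5126,-.0415,0])+x*np.array([.998,-.059,0])+y*np.array([.059,.998,0])+np.array([0,0,z])
def hp(phi,r,n=0): 
    a=np.radians(phi); return (.131+r*np.cos(a)-n*np.sin(a), .126+r*np.sin(a)+n*np.cos(a))
E
python3 - <<'E'
from fx import *
ms=camera_model('side')
for phi in (60,55,50,45,40):
    print(phi,[((np.array(proj(ms,fw(0,*hp(phi,r))))-[260,190])*4).round(0).tolist() for r in (.043,.1,.125)])
s=read_state();print(((np.array(proj(ms,s['position']))-[260,190])*4).round())
E
```

```text
60 [[201.0, 389.0], [164.0, 335.0], [147.0, 309.0]]
55 [[198.0, 396.0], [156.0, 352.0], [136.0, 331.0]]
50 [[194.0, 403.0], [148.0, 369.0], [126.0, 353.0]]
45 [[192.0, 411.0], [141.0, 388.0], [117.0, 377.0]]
40 [[189.0, 418.0], [134.0, 406.0], [108.0, 401.0]]
[155. 351.]
```

```bash
python3 - <<'E'
from fx import *
s=fx(); im,m=snap('wrist','w16.png')
cv2.imwrite('pics/w16c.png',cv2.resize(im[180:420,200:440,::-1],(600,600),interpolation=cv2.INTER_CUBIC))
for n,X in [('tcp',s['position']),('pivot',fw(0,.131,.126)),('g60',fw(0,*hp(60,.125,.008))),('g50',fw(0,*hp(50,.125,.008)))]: print(n,(np.array(proj(m,X,True))-[200,180])*2.5)
fx()
E
```

```text
t 18.65 fx x 0.0017 y 0.1866 z 0.2065 F [4.3 6.  8.7] zc [ 0.022 -0.004 -1.   ] toolx fx ang 174.5
tcp [307.75847368 275.33941901]
pivot [313.67396129 -43.26743122]
g60 [313.15797424 354.01755774]
g50 [317.43915997 406.49705755]
t 18.7 fx x 0.0016 y 0.1862 z 0.2067 F [1.8 3.2 4.6] zc [ 0.022 -0.004 -1.   ] toolx fx ang 174.5
```

View pics/w16c.png

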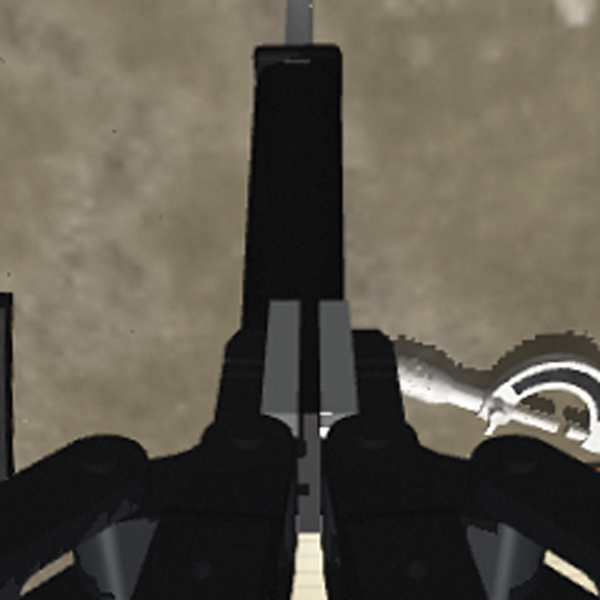

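Call:
arm_command([
  [1,0.01,0.06,0.05,0],
  [1,0.01,0.06,0.06,0],
])

```text
t: 18.9
position: [0.5264, 0.1583, 0.1974]
tool_rot: [[-0.995, 0.094, 0.028], [0.094, 0.996, -0.003], [-0.028, 0.0, -1.0]]
wrist_force: [1.3, 2.1, 6.6]
finger_gap: -0.001
```

```bash
python3 -c "
from fx import *
fx()"
```

```text
t 18.9 fx x 0.0020 y 0.2002 z 0.1974 F [1.3 2.1 6.6] zc [ 0.028 -0.003 -1.   ] toolx fx ang 174.6
```

Call:
arm_command([
  [1,0.02,0.05,0.06,0],
  [1,0.01,0.05,0.07,0],
  [1,0.01,0.04,0.07,0],
])

```text
t: 19.2
position: [0.5276, 0.1771, 0.1794]
tool_rot: [[-0.995, 0.092, 0.039], [0.092, 0.996, 0.002], [-0.038, 0.006, -0.999]]
wrist_force: [1.4, 3.5, 5.7]
finger_gap: -0.001
```

```bash
python3 -c "
from fx import *
fx()"
```

```text
t 19.2 fx x 0.0021 y 0.2190 z 0.1794 F [1.4 3.5 5.7] zc [ 0.039  0.002 -0.999] toolx fx ang 174.7
```

Call:
arm_command([
  [1,0.02,0.02,0.07,0],
  [1,0.01,0.01,0.07,0],
  [1,0.01,0,0.07,0],
])

```text
t: 19.5
position: [0.5246, 0.1827, 0.1572]
tool_rot: [[-0.995, 0.09, 0.041], [0.09, 0.996, 0.003], [-0.04, 0.006, -0.999]]
wrist_force: [0.6, -0.0, 2.2]
finger_gap: 0.002
```

```bash
python3 - <<'E'
from fx import *
fx(); snap('side','s17.png')
b=cv2.imread('pics/s17.png')[190:310,260:420]
cv2.imwrite('pics/s17b.png',cv2.resize(b,(640,480),interpolation=cv2.INTER_CUBIC))
E
```

```text
t 19.5 fx x -0.0012 y 0.2244 z 0.1572 F [ 0.6 -0.   2.2] zc [ 0.041  0.003 -0.999] toolx fx ang 174.8
```

View pics/s17b.png

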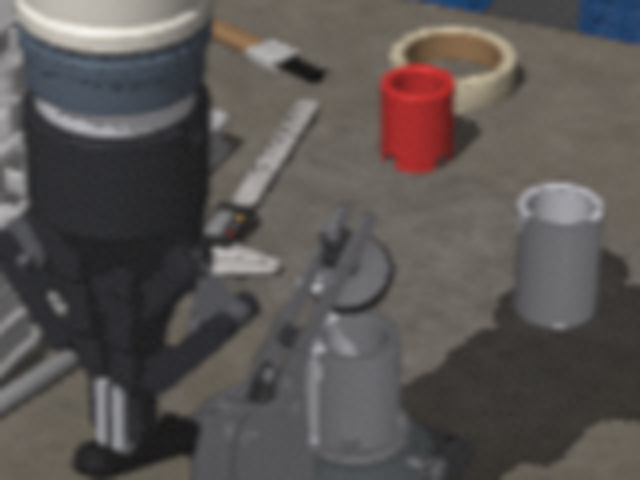

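Call:
arm_command([
  [1,0,0,0.05,0],
  [1,0,0,0.05,0],
])

```text
t: 19.75
position: [0.524, 0.1823, 0.1451]
tool_rot: [[-0.995, 0.09, 0.038], [0.091, 0.996, 0.002], [-0.038, 0.006, -0.999]]
wrist_force: [-0.8, 0.5, 1.1]
finger_gap: -0.002
```

Call:
arm_command([
  [1,0,0,0.04,0],
])

```text
t: 19.85
position: [0.5242, 0.1822, 0.1406]
tool_rot: [[-0.995, 0.091, 0.038], [0.091, 0.996, 0.002], [-0.037, 0.006, -0.999]]
wrist_force: [-0.6, 0.1, 0.9]
finger_gap: 0.0
```

Call:
arm_command([
  [1,0,0,0.03,0],
])

```text
t: 19.95
position: [0.5242, 0.1821, 0.1372]
tool_rot: [[-0.995, 0.091, 0.037], [0.091, 0.996, 0.002], [-0.037, 0.006, -0.999]]
wrist_force: [-0.6, 1.5, 2.3]
finger_gap: 0.003
```

Call:
arm_command([
  [1,0,0,0.03,0],
])

```text
t: 20.05
position: [0.5244, 0.182, 0.1339]
tool_rot: [[-0.995, 0.091, 0.037], [0.091, 0.996, 0.002], [-0.037, 0.006, -0.999]]
wrist_force: [-0.1, 0.7, 1.4]
finger_gap: -0.002
```

Call:
arm_command([
  [1,0,0,0.03,0],
])

```text
t: 20.15
position: [0.5246, 0.182, 0.1307]
tool_rot: [[-0.995, 0.091, 0.037], [0.091, 0.996, 0.002], [-0.037, 0.006, -0.999]]
wrist_force: [-0.4, 1.3, 1.1]
finger_gap: -0.001
```

Call:
arm_command([
  [1,0,0,0.02,0],
])

```text
t: 20.25
position: [0.5247, 0.1821, 0.1285]
tool_rot: [[-0.995, 0.091, 0.037], [0.091, 0.996, 0.002], [-0.037, 0.006, -0.999]]
wrist_force: [-1.1, 1.2, 2.3]
finger_gap: 0.002
```

```bash
python3 - <<'E'
from fx import *
fx(); snap('side','s18.png'); snap('wrist','w18.png')
ms=camera_model('side')
for phi in (15,5,0,-2.5): print(phi,[((np.array(proj(ms,fw(0,*hp(phi,r))))-[260,210])*3.333).round(0).tolist() for r in (.043,.1,.125)])
b=cv2.imread('pics/s18.png')[210:330,260:380];a=cv2.imread('pics/w18.png')[180:420,200:440]
cv2.imwrite('pics/s18b.png',np.hstack([cv2.resize(b,(400,400),interpolation=cv2.INTER_CUBIC),cv2.resize(a,(400,400))]))
E
```

```text
t 20.25 fx x -0.0011 y 0.2238 z 0.1285 F [-1.1  1.2  2.3] zc [ 0.037  0.002 -0.999] toolx fx ang 174.8
15 [[151.0, 313.0], [96.0, 349.0], [70.0, 366.0]]
5 [[150.0, 325.0], [94.0, 377.0], [68.0, 401.0]]
0 [[150.0, 330.0], [95.0, 389.0], [69.0, 417.0]]
-2.5 [[150.0, 333.0], [95.0, 395.0], [70.0, 424.0]]
```

View pics/s18b.png

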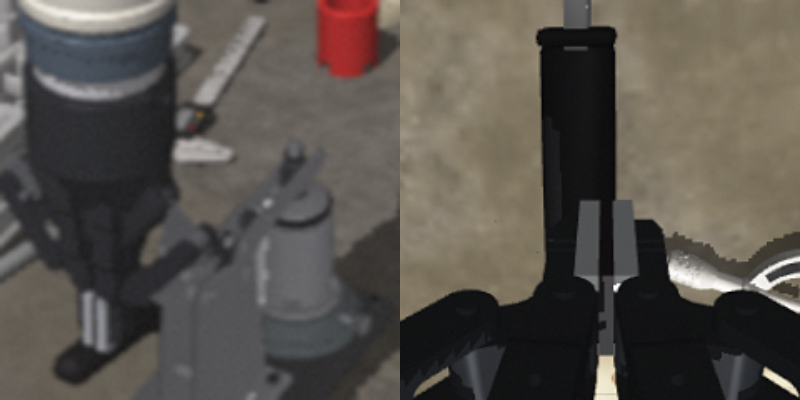

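```bash
python3 - <<'E'
from fx import *
s=fx(); ms=camera_model('side');mw=camera_model('wrist')
print('tcp side',np.round(proj(ms,s['position']),1),'crop',((np.array(proj(ms,s['position']))-[260,210])*3.333))
print('tcp wrist',np.round(proj(mw,s['position'],True),1),'crop400',(np.array(proj(mw,s['position'],True))-[200,180])/.6)
for phi in (15,10,5,0,-2.5): print(phi,[((np.array(proj(mw,fw(0.006,*hp(phi,r,.008)),True))-[200,180])/.6).round(0).tolist() for r in (.043,.1,.125)])
b=cv2.imread('pics/s18.png')[290:350,260:340]
cv2.imwrite('pics/s18c.png',cv2.resize(b,(800,600),interpolation=cv2.INTER_CUBIC))
E
```

```text
t 20.35 fx x -0.0012 y 0.2237 z 0.1284 F [ 0.9  0.2 -0.1] zc [ 0.037  0.002 -0.999] toolx fx ang 174.8
tcp side [291.1 323.7] crop [103.67525917 378.86853929]
tcp wrist [323.1 290.1] crop400 [205.13390528 183.56846096]
15 [[168.0, 23.0], [173.0, 241.0], [177.0, 328.0]]
10 [[169.0, 25.0], [176.0, 234.0], [180.0, 313.0]]
5 [[171.0, 27.0], [179.0, 224.0], [183.0, 297.0]]
0 [[172.0, 27.0], [181.0, 213.0], [185.0, 280.0]]
-2.5 [[173.0, 27.0], [183.0, 207.0], [186.0, 271.0]]
```

View pics/s18c.png

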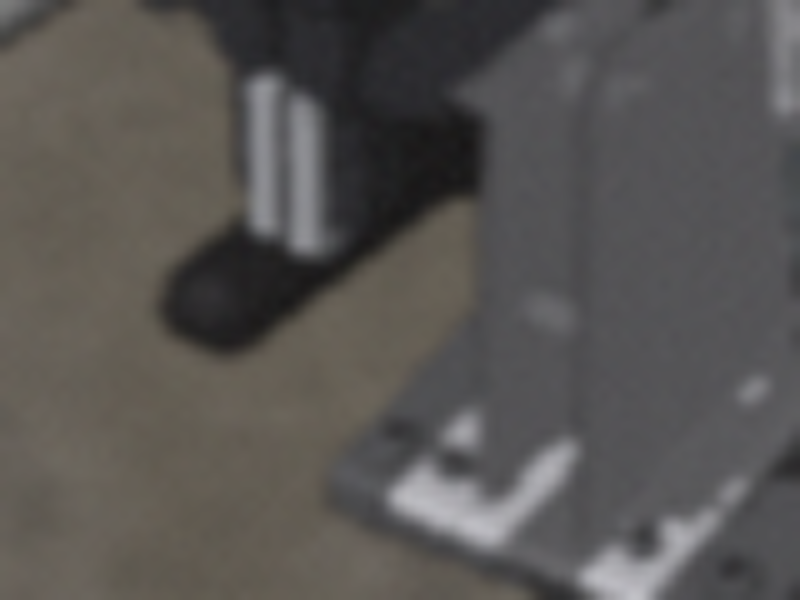

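Call:
arm_command([
  [1,-0.05,0,-0.02,0],
  [1,0,0,0.02,0],
  [1,0,0,0.03,0],
])

```text
t: 20.65
position: [0.5303, 0.1814, 0.1259]
tool_rot: [[-0.995, 0.091, 0.038], [0.091, 0.996, 0.002], [-0.037, 0.005, -0.999]]
wrist_force: [0.0, 0.2, 2.1]
finger_gap: -0.001
```

Call:
arm_command([
  [1,0,0,0.03,0],
])

```text
t: 20.75
position: [0.5306, 0.1816, 0.1229]
tool_rot: [[-0.995, 0.091, 0.038], [0.091, 0.996, 0.002], [-0.038, 0.006, -0.999]]
wrist_force: [-0.3, 1.4, 4.1]
finger_gap: 0.003
```

Call:
arm_command([
  [1,0,0,0.03,0],
])

```text
t: 20.85
position: [0.5308, 0.1818, 0.1198]
tool_rot: [[-0.995, 0.091, 0.038], [0.091, 0.996, 0.003], [-0.038, 0.007, -0.999]]
wrist_force: [-1.1, 3.3, 3.6]
finger_gap: -0.0
```

```bash
python3 - <<'E'
from fx import *
s=fx(); snap('side','s19.png'); snap('wrist','w19.png')
ms=camera_model('side')
for X in [(0,.085,.112),(0,0,.112),(0,.131,.126),(0,.252,.126),(0,.063,.136)]: print(X,(np.array(proj(ms,fw(*X)))-[260,210])*3.333)
b=cv2.imread('pics/s19.png')[210:330,260:380];a=cv2.imread('pics/w19.png')[180:420,200:440]
cv2.imwrite('pics/s19b.png',np.hstack([cv2.resize(b,(400,400),interpolation=cv2.INTER_CUBIC),cv2.resize(a,(400,400))]))
E
```

```text
t 20.85 fx x 0.0050 y 0.2240 z 0.1198 F [-1.1  3.3  3.6] zc [ 0.038  0.003 -0.999] toolx fx ang 174.8
(0, 0.085, 0.112) [227.87373021 265.6725694 ]
(0, 0, 0.112) [292.79597036 195.08871663]
(0, 0.131, 0.126) [188.72508446 288.72816373]
(0, 0.252, 0.126) [ 73.24384441 412.40027117]
(0, 0.063, 0.136) [244.93662136 215.09544707]
```

View pics/s19b.png

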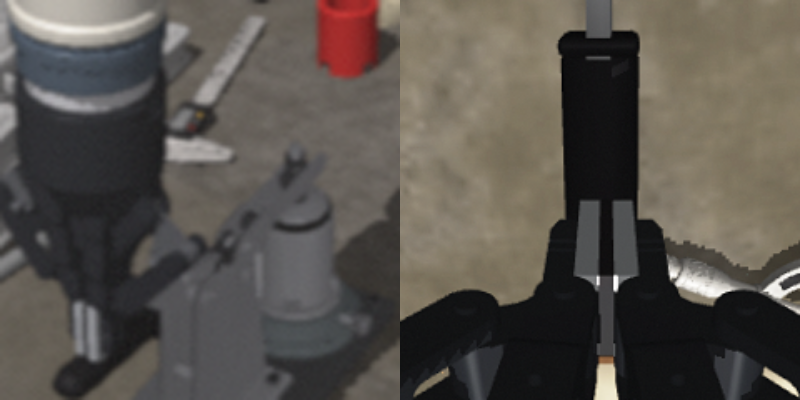

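Call:
arm_command([
  [1,0,0,0.03,0],
])

```text
t: 21.05
position: [0.5309, 0.1818, 0.1168]
tool_rot: [[-0.995, 0.091, 0.038], [0.091, 0.996, 0.003], [-0.038, 0.006, -0.999]]
wrist_force: [-0.7, 2.6, 4.3]
finger_gap: -0.003
```

Call:
arm_command([
  [1,0,0,0.03,0],
])

```text
t: 21.15
position: [0.531, 0.1821, 0.1137]
tool_rot: [[-0.995, 0.091, 0.039], [0.091, 0.996, 0.003], [-0.038, 0.007, -0.999]]
wrist_force: [-1.7, 2.1, 3.0]
finger_gap: 0.003
```

Call:
arm_command([
  [1,0,0,0.03,0],
])

```text
t: 21.25
position: [0.5311, 0.1822, 0.1106]
tool_rot: [[-0.995, 0.091, 0.039], [0.091, 0.996, 0.004], [-0.038, 0.007, -0.999]]
wrist_force: [-1.1, 2.3, 3.2]
finger_gap: -0.004
```

Call:
arm_command([
  [1,0,0,0.03,0],
])

```text
t: 21.35
position: [0.5313, 0.1823, 0.1073]
tool_rot: [[-0.995, 0.09, 0.039], [0.091, 0.996, 0.004], [-0.038, 0.007, -0.999]]
wrist_force: [0.3, 2.4, 2.2]
finger_gap: 0.001
```

```bash
python3 - <<'E'
from fx import *
s=fx(); snap('side','s20.png'); snap('wrist','w20.png')
b=cv2.imread('pics/s20.png')[210:330,260:380];a=cv2.imread('pics/w20.png')[120:440,160:480]
cv2.imwrite('pics/s20b.png',np.hstack([cv2.resize(b,(400,400),interpolation=cv2.INTER_CUBIC),cv2.resize(a,(400,400))]))
E
```

```text
t 21.35 fx x 0.0054 y 0.2245 z 0.1073 F [0.3 2.4 2.2] zc [ 0.039  0.004 -0.999] toolx fx ang 174.8
```

View pics/s20b.png

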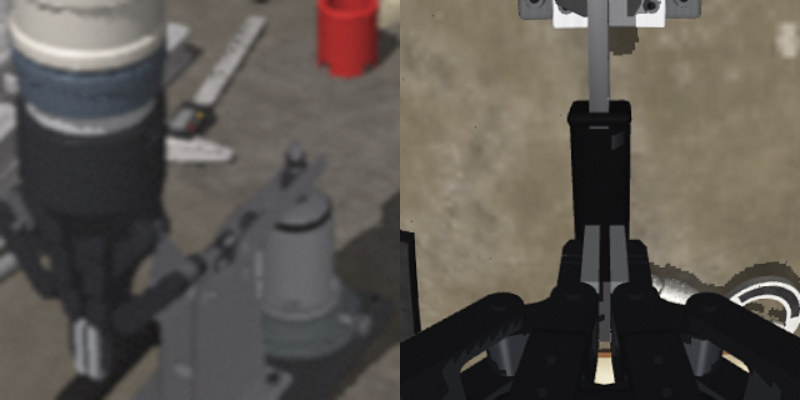

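```bash
python3 - <<'E'
from fx import *
b=cv2.imread('pics/s20.png')[235:355,255:415]
ms=camera_model('side')
for phi in (10,5,0,-2.5): print(phi,[((np.array(proj(ms,fw(0.005,*hp(phi,r))))-[255,235])*5).round(0).tolist() for r in (.043,.1,.125)])
print('tcp',(np.array(proj(ms,read_state()['position']))-[255,235])*5)
cv2.imwrite('pics/s20c.png',cv2.resize(b,(800,600),interpolation=cv2.INTER_CUBIC))
E
```

```text
10 [[239.0, 350.0], [155.0, 415.0], [116.0, 446.0]]
5 [[239.0, 358.0], [155.0, 436.0], [116.0, 472.0]]
0 [[239.0, 366.0], [156.0, 455.0], [117.0, 496.0]]
-2.5 [[239.0, 370.0], [157.0, 463.0], [118.0, 507.0]]
tcp [168.40028911 482.94006992]
```

View pics/s20c.png

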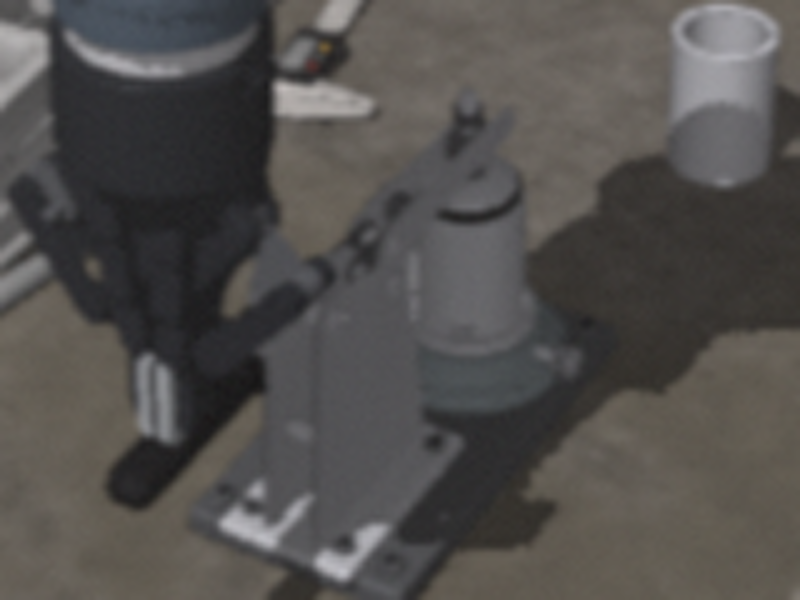

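Call:
arm_command([
  [1,0,0,0.025,0],
])

```text
t: 21.55
position: [0.5315, 0.182, 0.1058]
tool_rot: [[-0.995, 0.091, 0.04], [0.091, 0.996, 0.003], [-0.039, 0.007, -0.999]]
wrist_force: [-13.6, 0.5, 42.4]
finger_gap: -0.002
```

Call:
arm_command([
  [1,0,0,0.025,0],
])

```text
t: 21.65
position: [0.5316, 0.182, 0.1058]
tool_rot: [[-0.995, 0.091, 0.042], [0.091, 0.996, 0.003], [-0.041, 0.007, -0.999]]
wrist_force: [-13.5, -0.7, 36.3]
finger_gap: 0.002
```

Call:
arm_command([
  [1,0,0,0.025,0],
])

```text
t: 21.75
position: [0.5316, 0.182, 0.106]
tool_rot: [[-0.995, 0.091, 0.044], [0.091, 0.996, 0.003], [-0.044, 0.007, -0.999]]
wrist_force: [-10.6, 0.3, 27.7]
finger_gap: 0.001
```

A hard stop at z 0.106, with force up to 44 N. I'll back off straight up and look.

Call:
arm_command([
  [1,0,0,-0.05,0],
  [1,0,0,-0.2,0],
  [1,0,0,-0.3,0],
  [1,0,0.1,-0.3,0],
  [1,0,0.3,-0.3,0],
  [1,0,0.3,-0.2,0],
  [1,0,0,0,0],
])

```text
t: 22.45
position: [0.5309, 0.2499, 0.2451]
tool_rot: [[-0.995, 0.095, 0.041], [0.095, 0.995, -0.002], [-0.041, 0.002, -0.999]]
wrist_force: [-0.6, -0.0, -0.8]
finger_gap: 0.0
```

```bash
python3 - <<'E'
from fx import *
s=fx(); snap('side','s21.png'); im,m=snap('wrist','w21.png')
b=cv2.imread('pics/s21.png')[235:355,255:415]
cv2.imwrite('pics/s21c.png',np.hstack([cv2.resize(b,(400,300),interpolation=cv2.INTER_CUBIC),cv2.resize(im[:,:,::-1],(400,300))]))
cv2.imwrite('pics/s21d.png',cv2.resize(b,(800,600),interpolation=cv2.INTER_CUBIC))
E
```

```text
t 22.45 fx x 0.0011 y 0.2919 z 0.2451 F [-0.6 -0.  -0.8] zc [ 0.041 -0.002 -0.999] toolx fx ang 174.5
```

View pics/s21c.png

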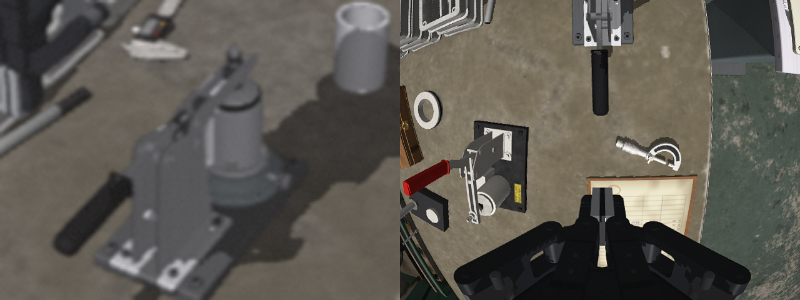

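View pics/s21d.png

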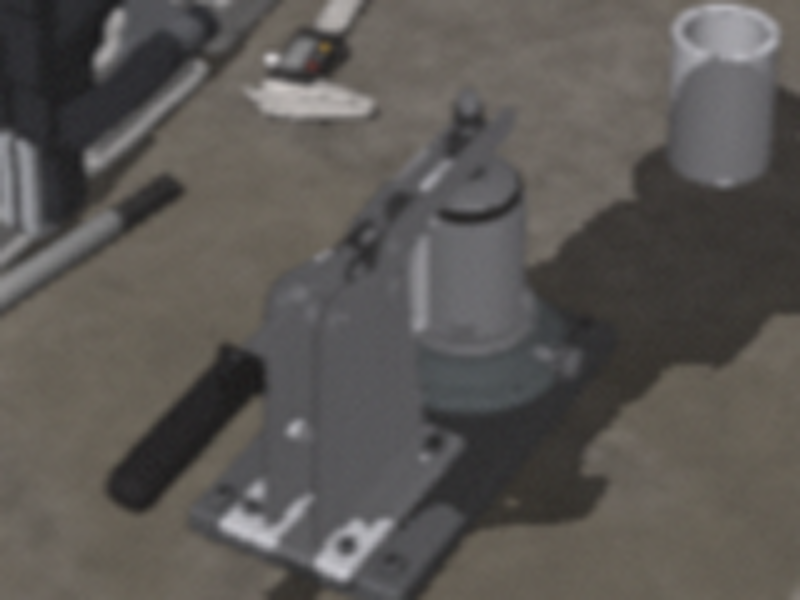

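The handle is down with the grip level, the pad is on the sleeve, and the arm is well clear. A stop that held 44 N without moving can only be the clamp's end stop, since about 12 N is enough to move the handle. Handing in.

```bash
python3 - <<'E'
from fx import *
fx(); print(sign_off())
E
```

```text
t 22.55 fx x 0.0003 y 0.2896 z 0.2425 F [ 0.2  0.5 -0.3] zc [ 0.037 -0.004 -0.999] toolx fx ang 174.5
the job is handed in; nothing more can be done
None
```

The sleeve is loaded on the spindle with the clamp closed over it, and I handed the job in at about 22.5 s. No verdict was reported, so the outcome rests on the checks below.

**Sleeve:** I lined the slots up with the dogs from the camera measurements before lowering, so they dropped over without a search. The sleeve stopped hard at tool height 0.067 m, which is the seated height; on the dogs it would have been 0.075 m. That height held under about 23 N of push while I turned it roughly 2° each way. An enlarged wrist picture showed the dog inside the slot.

**Clamp:** I pushed the handle down at about 2–12 N until it met a firm stop, where the force rose to about 44 N (limit 60 N). I then backed off clear. The last side picture shows the grip level and the pad on the sleeve.

**Failed or disagreed:**
- The first grasp closed just above the sleeve's rim because I came down too high. The sleeve had not moved, and the second try held.
- While pushing the handle, the fingertips appeared about 2 cm above the reported tool point, which I could not explain.
- The handle angle read from the picture is about 1.05 ± 0.035 rad, so it does not by itself rule out a value just under 1.02 rad. I relied on the firm stop as evidence that the clamp is fully closed.
- At the stop I sent three pushes without checking the force after each one. The highest reading between them was about 44 N.
- I did not directly measure how hard the pad presses on the sleeve.

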